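Load-test two AA cells in the organiser's slide tester

TASK

Test the two loose green AA cells in the white battery organiser's tester: with the carriage still parked, drop them one by one, button end up as they stand, into its two empty round pockets, fully down. Then pinch the orange grip of the carriage and slide it along its rail over the cells until you feel its ball drop into the notch, where the green line on the carriage meets the green line on the white edge; finish still holding the grip there, since a spring pulls the carriage back when it is let go. Leave the torch, the saucer and the clothes peg where they are.

Things in the scene. Friction and masses are not known exactly. Their poses are not given: they have to be found in the camera images.
- cell_a_centre (a point): centre (half-way up, 25 mm over its foot) of a loose AA cell standing upright on the shelf, button end up: a smooth green cylinder 14.5 mm in diameter and 50.5 mm high with steel ends and a white band near the top, about 24 g
- cell_b_centre (a point): centre of the other loose AA cell, identical and standing the same way; either cell may go into either pocket
- pocket0 (a point): centre of the mouth of the tester pocket nearer the parked carriage, in the organiser's flat top 46 mm above the shelf (organiser fixed, about 180 x 190 mm). Diameter 17 mm, 2 mm chamfer, 38 mm deep: a seated cell stands 12.5 mm proud. The parked deck's edge is 35 mm away. Across the row the top is flat for 125 mm on the side away from the rail; the nearly flush rail runs 30 mm to the other side
- pocket1 (a point): centre of the mouth of the second, identical pocket, 40 mm from pocket0. The direction from pocket0 to pocket1 is exactly the direction in which the carriage slides (the organiser's +y axis; its +x axis, square to it, points roughly away from the robot, the rail lies on the -x side of the pockets)
- carriage_grip (a point): centre of the carriage's orange finger grip: an upright block 12 mm thick along the sliding direction, 28 mm wide across it, 28 mm high (foot 68 mm, top 96 mm above the shelf), on a grey deck 60 mm long (30 mm each way along the rail) and 53 mm wide that passes 3.5 mm above seated cells. Moves with the carriage; at the notch it is beside the midpoint of the pockets, 15 mm to the rail's side
- notch_mark (a point): green line on the organiser's white edge beside the rail, 46 mm above the shelf; the carriage's own green line meets it when the ball is in the notch. It lies 47 mm on the -x side of the midpoint between the pockets
- carriage (a joint): travel of the carriage along its rail in m: 0 parked (a spring holds it there), 0.085 with its ball in the notch, 0.097 at the far stop. The return spring pulls with 1.5 N at 0 and 3.1 N at the notch. In the last 3 mm before the notch the push needed falls by up to about 2.4 N as the ball drops in, then jumps to about 2.4 N above normal just past it. Let go at the notch, it runs back
- torch: bystander: aluminium pocket torch standing on its head, 37 mm in diameter and 112 mm high; origin at the centre of its underside
- saucer: bystander: blue ceramic saucer, 140 mm in diameter and 20 mm high; origin at the centre of its underside
- clothes_peg: bystander: steel spring clothes peg lying flat, 64 x 13 x 16 mm; origin at the centre of its underside

How it is judged (in metres and radians):
On the way, in this order (a step that is already met when the one before it is completed fails the run):
1. one cell stands fully down in a pocket, carriage parked (((horizontal distance between cell_a_centre and pocket0 below 0.004 m and height (world z) of cell_a_centre below 0.037 m) or (horizontal distance between cell_a_centre and pocket1 below 0.004 m and height (world z) of cell_a_centre below 0.037 m) or (horizontal distance between cell_b_centre and pocket0 below 0.004 m and height (world z) of cell_b_centre below 0.037 m) or (horizontal distance between cell_b_centre and pocket1 below 0.004 m and height (world z) of cell_b_centre below 0.037 m)) and value of joint carriage below 0.01 m), for 0.2 s.
2. both cells stand fully down, one in each pocket, carriage still parked ((((horizontal distance between cell_a_centre and pocket0 below 0.004 m and height (world z) of cell_a_centre below 0.037 m) and (horizontal distance between cell_b_centre and pocket1 below 0.004 m and height (world z) of cell_b_centre below 0.037 m)) or ((horizontal distance between cell_a_centre and pocket1 below 0.004 m and height (world z) of cell_a_centre below 0.037 m) and (horizontal distance between cell_b_centre and pocket0 below 0.004 m and height (world z) of cell_b_centre below 0.037 m))) and value of joint carriage below 0.01 m), for 0.2 s.
3. the fingers hold the carriage at the notch ((((horizontal distance between cell_a_centre and pocket0 below 0.004 m and height (world z) of cell_a_centre below 0.037 m) and (horizontal distance between cell_b_centre and pocket1 below 0.004 m and height (world z) of cell_b_centre below 0.037 m)) or ((horizontal distance between cell_a_centre and pocket1 below 0.004 m and height (world z) of cell_a_centre below 0.037 m) and (horizontal distance between cell_b_centre and pocket0 below 0.004 m and height (world z) of cell_b_centre below 0.037 m))) and value of joint carriage between 0.082 and 0.088 m and contact force between the fingers and carriage above 1 N), for 0.3 s.
At the end, for the whole second after the job is handed in: The program finishes holding: each pocket has one cell fully down (centre within 4 mm of the pocket's axis and within 4 mm of its seated height); the carriage stands still (under 10 mm/s) with its ball in the notch (within 3 mm of it), and the fingers bear on it with more than 1 N (all of step 3 and velocity of joint carriage between -0.01 and 0.01 m/s); the arm keeps its last pose, push and grip.
It fails at once if the torch is shifted by more than 25 mm or tipped (distance of torch from where it was at the start of the episode above 0.025 m or angle between torch's own z axis and vertical above 0.35 rad).
It fails at once if the saucer is shifted by more than 25 mm or tipped (distance of saucer from where it was at the start of the episode above 0.025 m or angle between saucer's own z axis and vertical above 0.35 rad).
It fails at once if the clothes peg is shifted by more than 25 mm or tipped (distance of clothes_peg from where it was at the start of the episode above 0.025 m or angle between clothes_peg's own z axis and vertical above 0.35 rad).
It also fails if it takes over 72 s, if anything falls off the work surface, if the arm or the gripper's body presses on something with over 40 N, if the wrist force passes 120 N, or if a joint passes its speed limit or range.

ROBOT

A 6-joint arm with a two-finger parallel gripper is mounted at the origin on the work surface. World frame = base frame: x ahead of the robot, y to its left, z up, the work surface at z = 0. Lengths are in mm, angles in rad, forces in N, time in s.
With the tool pointing down it reaches from about 375 to 825 mm from the base axis. Payload 5.5 kg.
Tool frame: the origin (TCP) lies on the mounting face of the last link; the fingertips stand 173 mm ahead of it and the grasp point (between the pads) lies 155 mm ahead of it; z points along the fingers, x is the direction in which the jaws open and shut, and the axes are right-handed (so a half turn about z gives the same grasp; the last joint's range is limited). The gripper opens to 85 mm and grips with 20 to 120 N. Pads are 22 mm wide; open, the fingers measure 114 mm over their backs; the gripper's body (76 mm by 85 mm) begins 54 mm behind the grasp point. The pads swing forward as they close: fully open they stand 13 mm farther back than shut.
Start: joints at [-1.202, 0.314, -0.047, 1.21, 0, 1.571], TCP at [216.294, -559.654, 404.699] pointing down, gripper open.
Joint ranges: [-2.67, 2.67], [-0.69, 1.73], [-1.03, 1.25], [-2.08, 2.16], [-1.42, 1.45], [-3.14, 3.14]. Speed limits (rad/s): [2.39, 2.39, 3.01, 3.14, 3.14, 3.14].

INTERFACE

Orientations are given as a 3x3 rotation matrix whose columns are the frame's x, y, z axes.
In Python, from workcell import status, capture, manip, nets gives the robot as it stands. The module is installed in compiled form; this text tells all that it offers.
- The arm moves only by the tool move_arm, never from a script. Its argument "moves" is a list of rows, each a list of 7 numbers: the finger opening in cm, from 0 to 8.54, then the shift along the tool's x, y, z in cm, then the turn, a rotation vector about the tool's x, y, z in rad. A call has 1 to 8 rows; each row is the pose to reach, as a shift and turn from the pose commanded when the call began, along the tool's axes at that moment; what a row does not reach only later rows make up. A row lasts 1/10 s, in which the tool goes at most 50 mm and 8.59 degrees, less where a joint would pass 70% of its speed; a pose out of reach is approached as far as the arm can. A call with a gripper value outside its range is refused whole. The fingers move at their own pace and stop on an object; "newtons" is the grip in N (left out, the last holds). Time passes only in rows, so rows that repeat a pose let the fingers close. It gives the time, the measured TCP pose, the force and the opening at its end, in the units of the state.
- status.get_obs(): the state, without advancing time (a new reading comes with each control period).
- capture(name): name is "scene" or "top" or "wrist"; returns a dict with "color" (384x512x3 uint8, red, green, blue), "mtx" (3x3 intrinsics, pixels), "R" (3x3) and "t" (3): a world point X has camera coordinates R X + t; the wrist camera has in their place "T_tool_cam" (4x4, takes a point from camera to tool coordinates, whose origin is the TCP and whose axes are the tool frame's). Camera axes: x right, y down, z forward; pixel columns grow to the right and rows downward; lengths in mm; the calibration is good to about 2 mm. A picture is of the moment at which its call begins: read the wrist's pose just before it. There is no depth.
- manip.job_done(): hands the job in, once; it reports no verdict.
Trained networks look in a picture, given as the dict that the camera call returned (one of the last four; its "shot" number tells which), for a name from the list of things; names that differ only in an ending like _2 or _b are one class to them, and where a whole thing is asked for, a point or a joint stands for the part that bears it (a point fixed in the world has none). Each returns a list of dicts, best first, with "confidence" (0 to 1); they miss things now and then, are a little off and sometimes report something else, mostly with a low value. They report only what shows in the picture. A call takes as long as a camera call.
- nets.recognise(picture, name): "rect" ([left, top, right, bottom] in pixels, round what is visible of it).
- nets.spot_point(picture, name): "location" ([column, row] in pixels: a listed point, or the origin of a listed thing).
The state is a dict: "t": time; "joint_positions": joint angles; "joint_velocities": joint speeds; "effort": joint torques, N m; "ee_pos": TCP position; "tcp_rot": TCP orientation; "force": force on the tool from outside, world axes, zero at the start; "torque": the same for the moment, N m; "opening": opening from 0.0 (shut) to 1.0 (fully open).
Only numpy, scipy, OpenCV 4.12 (cv2) and the standard library are available. Lean on these libraries where they do the work, as an engineer would, in place of code of your own. Each camera call takes 0.05 s, during which the arm holds its last target.

## Working session

There is one attempt and no reset: what is moved stays moved. The work goes in short steps, Python scripts to look and compute and a tool call to move; the robot and the scene stay as the last step left them, time stands still between calls to the robot, and variables do not carry over. Pictures are saved under pics/ and viewed, and the job is handed in when it is done.

Besides the shell and the picture viewer there is one more tool, called after "Request:" as a command line: name --pt "numbers of a row" for each row, then --argument value for the rest. move_arm: Moves the arm, as the interface text tells. Its arguments: {"type":"object","properties":{"moves":{"type":"array","items":{"type":"array","items":{"type":"number"}}},"newtons":{"type":"number"}},"required":["moves"]}

```bash
mkdir -p pics; cat > h.py <<'E'
import numpy as np, cv2
from workcell import status, capture, manip, nets
def save(p,name): cv2.imwrite('pics/'+name+'.png',cv2.cvtColor(p['color'],cv2.COLOR_RGB2BGR))
def ray(p,uv,o=None):
    K=np.array(p['mtx']); d=np.linalg.inv(K)@np.array([uv[0],uv[1],1.])
    if 'R' in p:
        R=np.array(p['R']);t=np.array(p['t']).ravel(); return -R.T@t, R.T@d
    T=np.array(p['T_tool_cam']); Rw=np.array(o['tcp_rot']).reshape(3,3); pw=np.array(o['ee_pos'])
    return Rw@T[:3,3]+pw, Rw@T[:3,:3]@d
def atz(p,uv,z,o=None):
    c,d=ray(p,uv,o); return c+d*(z-c[2])/d[2]
def proj(p,X,o=None):
    X=np.array(X,float)
    if 'R' in p: x=np.array(p['R'])@X+np.array(p['t']).ravel()
    else:
        T=np.array(p['T_tool_cam']); Rw=np.array(o['tcp_rot']).reshape(3,3); 
        x=T[:3,:3].T@(Rw.T@(X-np.array(o['ee_pos']))-T[:3,3])
    x=np.array(p['mtx'])@x; return x[:2]/x[2]
def tri(rays):
    A=np.zeros((3,3));b=np.zeros(3)
    for c,d in rays:
        d=d/np.linalg.norm(d);P=np.eye(3)-np.outer(d,d);A+=P;b+=P@c
    return np.linalg.solve(A,b)
E
python3 - <<'E'
from h import *
np.set_printoptions(precision=1,suppress=True)
o=status.get_obs(); print(o['tcp_rot'],o['force'],o['t'])
Z=dict(cell_a_centre=25,pocket0=46,pocket1=46,carriage_grip=82,notch_mark=46,torch=0,saucer=0,clothes_peg=0)
for n in ['scene','top','wrist']:
    o=status.get_obs();p=capture(n); save(p,n+'0')
    print(n,p['mtx'].tolist() if n!='scene' else '')
    for k,z in Z.items():
        for q in nets.spot_point(p,k)[:3]:
            print(k,np.round(q['location'],1),round(q['confidence'],2),atz(p,q['location'],z,o))
print(p['T_tool_cam'],status.get_obs()['t'])
E
```

```text
[[ 0.4 -0.9 -0. ]
 [-0.9 -0.4  0. ]
 [-0.  -0.  -1. ]] [-0.3  0.   0.5] 0.0
scene 
cell_a_centre [236.5 200.3] 0.67 [581.3 -69.   25. ]
cell_a_centre [370.4 289.9] 0.61 [453.2 269.8  25. ]
pocket0 [234.8 186.8] 0.88 [572.6 -92.5  46. ]
pocket0 [238.8 199.4] 0.63 [582.5 -53.8  46. ]
pocket1 [234.8 186.8] 0.88 [572.6 -92.5  46. ]
pocket1 [238.8 199.4] 0.63 [582.5 -53.8  46. ]
carriage_grip [230.3 155.3] 0.59 [ 548.3 -159.6   82. ]
notch_mark [250.9 185.4] 0.81 [536.8 -77.4  46. ]
torch [232.6 338.2] 0.65 [738.9 209.7   0. ]
saucer [264.5 119.4] 0.81 [ 355.5 -317.1    0. ]
saucer [370.2 288.6] 0.63 [438.7 260.9   0. ]
saucer [237.  197.6] 0.24 [567.5 -93.7   0. ]
clothes_peg [335.8 218.3] 0.48 [391.   78.9  -0. ]
top [[461.10491082741333, 0.0, 256.41763892812855], [0.0, 461.10491082741333, 192.42197024788732], [0.0, 0.0, 1.0]]
cell_a_centre [127.4 227.6] 0.47 [456.1 262.4  25. ]
pocket0 [265.5 173.5] 0.97 [584.1 -56.1  46. ]
pocket0 [281.9 178.1] 0.75 [573.9 -94.   46. ]
pocket1 [265.5 173.5] 0.97 [584.1 -56.1  46. ]
pocket1 [281.9 178.1] 0.75 [573.9 -94.   46. ]
carriage_grip [311.1 187.7] 0.88 [ 548.1 -156.9   82. ]
notch_mark [270.6 195.1] 0.89 [534.1 -68.3  46. ]
torch [157.4 112.7] 0.7 [737.4 208.3   0. ]
torch [274.3 193.6] 0.4 [542.7 -78.8  -0. ]
saucer [374.7 269.7] 0.74 [ 365.4 -317.1    0. ]
clothes_peg [207.3 257.8] 0.5 [388.2  78.    0. ]
wrist [[323.81114966197663, 0.0, 254.76088653557238], [0.0, 323.81114966197663, 195.48932707798352], [0.0, 0.0, 1.0]]
[[  1.   -0.   -0.    1.4]
 [  0.    1.    0.3 -72.4]
 [  0.   -0.3   1.   30.6]
 [  0.    0.    0.    1. ]] 1.35
```

View pics/scene0.png

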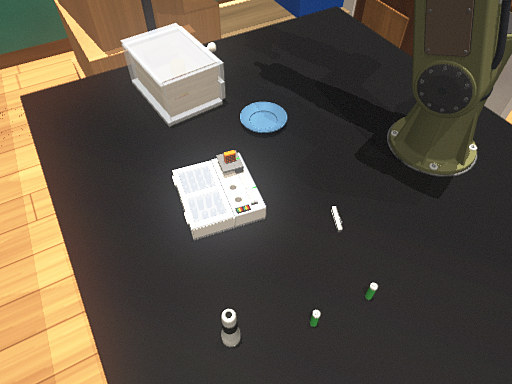

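View pics/top0.png

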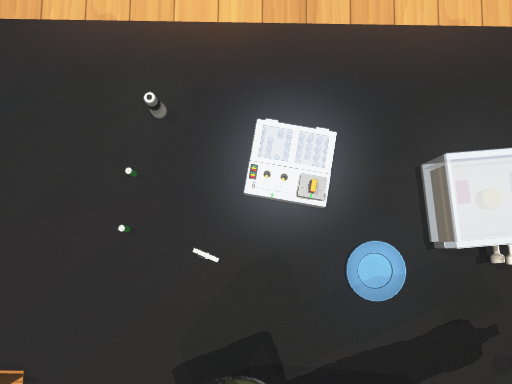

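View pics/wrist0.png

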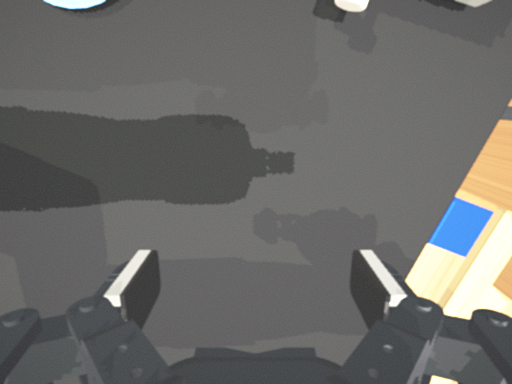

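Cells show at top-view pixels (130,172) and (123,228). The pockets are at about (267,174) and (284,177), and the parked carriage is at (311,187). The wrist view shows only the floor. I'll move over the organiser first, with the jaws aligned to its x axis.

```bash
cat >> h.py <<'E'
from scipy.spatial.transform import Rotation as Ro
def go(tgt,yaw=None,o=None):
    o=o or status.get_obs(); R=np.array(o['tcp_rot']).reshape(3,3)
    d=R.T@(np.array(tgt,float)-np.array(o['ee_pos']))/10
    a=np.radians(yaw); 
    Rt=np.array([[np.cos(a),np.sin(a),0],[np.sin(a),-np.cos(a),0],[0,0,-1]])
    print('shift',np.round(d,2),'rot',np.round(Ro.from_matrix(R.T@Rt).as_rotvec(),3),'pos',np.round(o['ee_pos'],1),'yaw',round(np.degrees(np.arctan2(R[1,0],R[0,0])),2),'t',round(o['t'],2))
E
python3 - <<'E'
from h import *
go((575,-75,380),-14.5)
p=capture('top'); print(atz(p,(127,171),50),atz(p,(121,228.5),50))
E
```

```text
shift [-32.28 -50.93   2.47] rot [-0.    -0.    -0.949] pos [ 216.3 -559.7  404.7] yaw -68.87 t 1.35
[584.89835604 262.15909437  50.        ] [453.07540024 269.99312845  50.        ]
```

Request:
move_arm --pt "8.5 -32.28 -50.93 2.47 0 0 -0.949" --pt "8.5 -32.28 -50.93 2.47 0 0 -0.949" --pt "8.5 -32.28 -50.93 2.47 0 0 -0.949" --pt "8.5 -32.28 -50.93 2.47 0 0 -0.949" --pt "8.5 -32.28 -50.93 2.47 0 0 -0.949" --pt "8.5 -32.28 -50.93 2.47 0 0 -0.949" --pt "8.5 -32.28 -50.93 2.47 0 0 -0.949" --pt "8.5 -32.28 -50.93 2.47 0 0 -0.949"

```text
t: 2.2
ee_pos: [454.9, -236.6, 388.6]
tcp_rot: [[0.968, -0.249, 0.001], [-0.249, -0.968, -0.0], [0.001, 0.0, -1.0]]
force: [1.0, -0.1, 0.2]
opening: 0.999
```

```bash
python3 - <<'E'
from h import *
go((575,-75,380),-14.5)
E
```

```text
shift [  7.6  -18.64   0.86] rot [ 0.    -0.001  0.001] pos [ 454.9 -236.6  388.6] yaw -14.44 t 2.2
```

Request:
move_arm --pt "8.5 7.6 -18.6 0.9 0 0 0" --pt "8.5 7.6 -18.6 0.9 0 0 0" --pt "8.5 7.6 -18.6 0.9 0 0 0" --pt "8.5 7.6 -18.6 0.9 0 0 0" --pt "8.5 7.6 -18.6 0.9 0 0 0" --pt "8.5 7.6 -18.6 0.9 0 0 0"

```text
t: 2.8
ee_pos: [574.6, -76.2, 378.9]
tcp_rot: [[0.969, -0.248, -0.001], [-0.248, -0.969, -0.0], [-0.001, 0.0, -1.0]]
force: [-0.4, -0.2, -0.2]
opening: 0.997
```

```bash
python3 - <<'E'
from h import *
np.set_printoptions(precision=1,suppress=True)
Z=dict(pocket0=46,carriage_grip=82,notch_mark=46)
o=status.get_obs();p=capture('wrist'); save(p,'wrist1')
for k,z in Z.items():
    for q in nets.spot_point(p,k)[:3]:
        print(k,np.round(q['location'],1),round(q['confidence'],2),atz(p,q['location'],z,o))
print(o['ee_pos'],p['T_tool_cam'])
cv2.imwrite('pics/wrist1z.png',cv2.resize(cv2.imread('pics/wrist1.png')[60:330,120:450],None,fx=2.2,fy=2.2,interpolation=cv2.INTER_CUBIC))
go((455,272,300),-14.5)
E
```

```text
pocket0 [263.9 156.5] 0.95 [588.8 -58.9  46. ]
pocket0 [262.8 199.7] 0.59 [577.6 -99.9  46. ]
carriage_grip [256.4 277.9] 0.71 [ 555.4 -161.    82. ]
notch_mark [215.3 181.5] 0.58 [537.8 -70.8  46. ]
[574.6 -76.2 378.9] [[  1.   -0.   -0.    1.2]
 [  0.    1.    0.3 -71.1]
 [ -0.   -0.3   1.   30.6]
 [  0.    0.    0.    1. ]]
shift [-20.3 -30.9   7.9] rot [ 0.  0. -0.] pos [573.5 -78.5 379.5] yaw -14.6 t 3.0
```

View pics/wrist1.png

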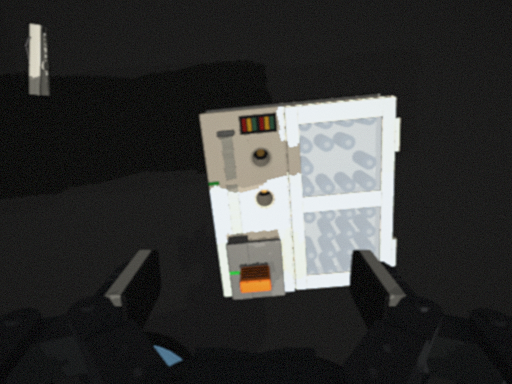

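View pics/wrist1z.png

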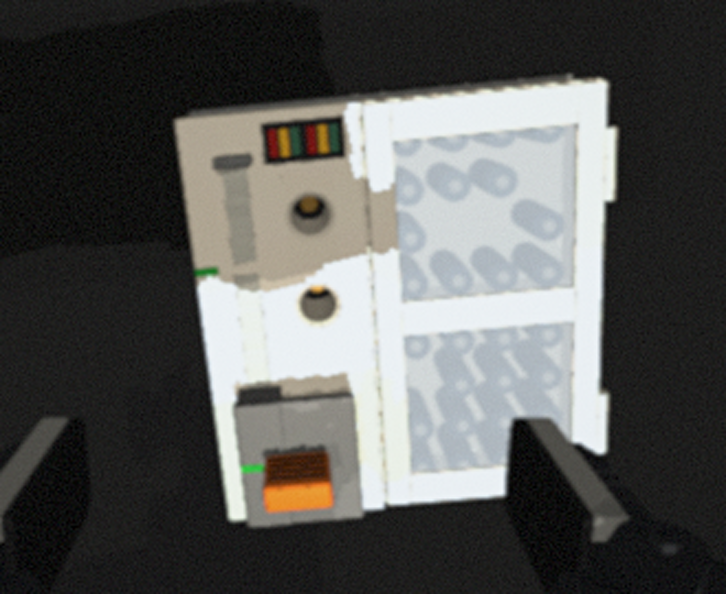

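The pockets show at wrist pixels (261,157) and (264,198), the grip at (256,278), and the organiser is tilted slightly in the image. The arm was still settling, so I'll go lower and measure again once it's still.

Request:
move_arm --pt "8.5 0.5 0.3 4 0 0 0.01" --pt "8.5 0.5 0.3 8 0 0 0.01" --pt "8.5 0.5 0.3 10 0 0 0.01" --pt "8.5 0.5 0.3 10 0 0 0.01" --pt "8.5 0.5 0.3 10 0 0 0.01" --pt "8.5 0.5 0.3 10 0 0 0.01"

```text
t: 3.6
ee_pos: [579.0, -82.2, 281.3]
tcp_rot: [[0.965, -0.261, 0.003], [-0.261, -0.965, -0.0], [0.003, -0.0, -1.0]]
force: [-0.4, 0.5, -0.8]
opening: 0.997
```

```bash
python3 - <<'E'
from h import *
np.set_printoptions(precision=2,suppress=True)
Z=dict(pocket0=46,carriage_grip=82,notch_mark=46)
o=status.get_obs();p=capture('wrist'); save(p,'wrist2')
o2=status.get_obs();print(o['ee_pos'],o2['ee_pos'],o['joint_velocities'])
for k,z in Z.items():
    for q in nets.spot_point(p,k)[:3]:
        print(k,np.round(q['location'],1),round(q['confidence'],2),atz(p,q['location'],z,o))
print(p['T_tool_cam'])
cv2.imwrite('pics/wrist2z.png',cv2.resize(cv2.imread('pics/wrist2.png')[90:330,150:420],None,fx=2.5,fy=2.5,interpolation=cv2.INTER_CUBIC))
go((455,272,300),-14.5)
E
```

```text
[578.96 -82.18 281.29] [579.04 -82.01 281.35] [ 0.01 -0.    0.   -0.    0.   -0.  ]
pocket0 [255.9 233.6] 0.73 [577.3  -98.44  46.  ]
pocket0 [253.9 175. ] 0.55 [586.71 -58.59  46.  ]
carriage_grip [247.2 354.9] 0.57 [ 554.1  -162.37   82.  ]
notch_mark [185.4 214.2] 0.79 [535.39 -72.5   46.  ]
[[  1.    -0.    -0.     1.2 ]
 [  0.     0.96   0.28 -71.08]
 [ -0.    -0.28   0.96  30.6 ]
 [  0.     0.     0.     1.  ]]
shift [-21.14 -30.93  -1.97] rot [-0.   -0.   -0.01] pos [578.8 -81.6 280.7] yaw -15.07 t 3.8
```

View pics/wrist2z.png

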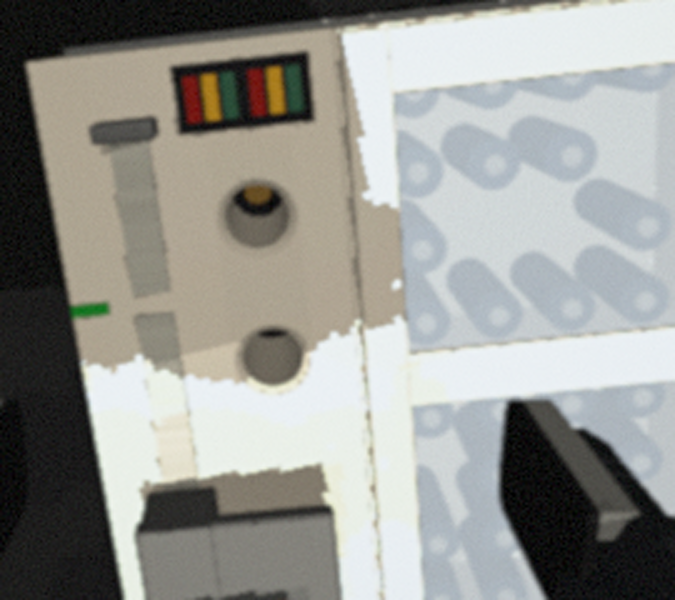

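```bash
python3 - <<'E'
from h import *
np.set_printoptions(precision=2,suppress=True)
o=status.get_obs();p=capture('wrist'); save(p,'wrist3')
a=atz(p,(253.2,175.6),46,o);b=atz(p,(259.6,233.2),46,o);n=atz(p,(150+90/2.5,90+310/2.5),46,o)
print(a,b,np.linalg.norm(a-b),np.degrees(np.arctan2(*(a-b)[:2])),n)
c=capture('top'); s=capture('scene'); save(c,'top3');save(s,'sc3')
for q,nm,(x,y,w) in((c,'tz',(235,110,110)),(s,'sz',(165,140,110)),):
    im=cv2.cvtColor(q['color'],cv2.COLOR_RGB2BGR)[y:y+w,x:x+w]
    cv2.imwrite(f'pics/{nm}.png',cv2.resize(im,None,fx=5,fy=5,interpolation=cv2.INTER_CUBIC))
print(atz(p,(253.9,175),46,o), [proj(c,X) for X in(a,b)],[proj(s,X) for X in(a,b)])
im=p['color'].astype(int)
print(im[175,235:275].sum(1)//3)
print(im[160:195,253].sum(1)//3)
print(im[233,240:282].sum(1)//3)
print(im[215:250,259].sum(1)//3)
E
```

```text
[585.84 -58.09  46.  ] [579.54 -97.94  46.  ] 40.33999925758843 8.98342637888689 [535.65 -71.72  46.  ]
[586.38 -57.83  46.  ] [array([266.38, 172.75]), array([283.62, 175.69])] [array([236.69, 198.68]), array([231.21, 186.38])]
[164 159 152 139 130 118  98  84  87  89  89  83  66  53  42  34  25  20
  18  28  28  18  22  33  48  61  73  79  83  80  85 101 122 130 145 158
 162 165 163 162]
[162 155 140 121 108  84  70  69  71  71  67  63  42  21  18  18  46  78
  97 102  98 100 100 105 101 104 100  98  98 113 136 148 151 156 159]
[189 187 185 183 173 153 143 123  99  89  94  95  96 100  98 100 101 101
 102  98  98 100 101  98  97  96  93  89  90  89  83 129 191 214 222 234
 239 240 240 239 241 239]
[158 161 158 159 160 151 123  92  50  20  58  94 106 102 100  99 102  98
  98 100  99 103 101 100 101  99 103 100  99 125 181 224 231 232 235]
```

View pics/tz.png

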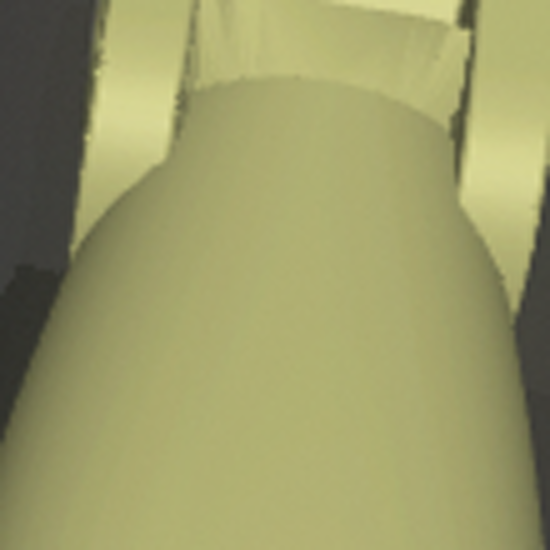

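View pics/sz.png

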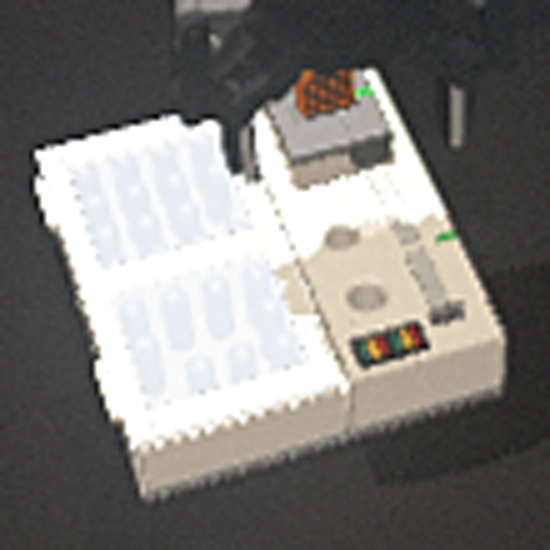

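```bash
python3 - <<'E'
from h import *
np.set_printoptions(precision=2,suppress=True)
o=status.get_obs();
p=capture('wrist')
f=lambda u,v: atz(p,(150+u/2.5,90+v/2.5),46,o)
for A,B in (((27,62),(122,598)),((342,28),(378,598))):
    d=f(*A)-f(*B); print(np.degrees(np.arctan2(d[0],d[1])))
print(atz(p,(253.5,176),46,o),atz(p,(258.7,233),46,o))
go((455,266,281),-9.5)
im=cv2.imread('pics/top0.png')[110:220,235:345]
cv2.imwrite('pics/tz0.png',cv2.resize(im,None,fx=5,fy=5,interpolation=cv2.INTER_CUBIC))
E
```

```text
9.341573301833044
9.738043467449653
[585.33 -58.01  46.  ] [578.4  -97.09  46.  ]
shift [-20.94 -30.34  -0.14] rot [-0.  -0.  -0.1] pos [578.4 -81.4 279.7] yaw -15.06 t 4.0
```

View pics/tz0.png

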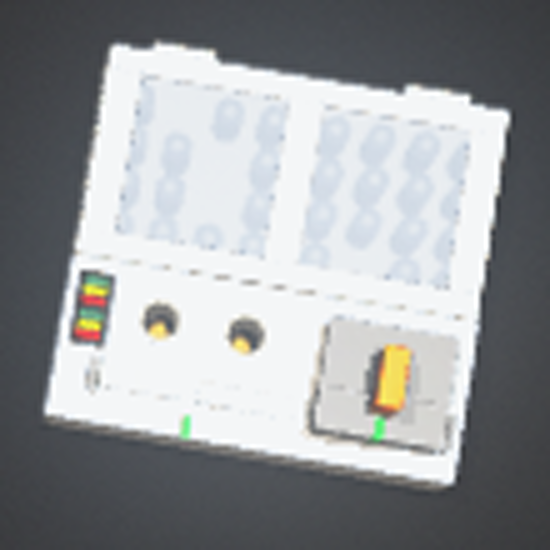

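Request:
move_arm --pt "8.5 -20.94 -30.34 -0.14 0 0 -0.1" --pt "8.5 -20.94 -30.34 -0.14 0 0 -0.1" --pt "8.5 -20.94 -30.34 -0.14 0 0 -0.1" --pt "8.5 -20.94 -30.34 -0.14 0 0 -0.1" --pt "8.5 -20.94 -30.34 -0.14 0 0 -0.1" --pt "8.5 -20.94 -30.34 -0.14 0 0 -0.1" --pt "8.5 -20.94 -30.34 -0.14 0 0 -0.1" --pt "8.5 -20.94 -30.34 -0.14 0 0 -0.1"

```text
t: 4.8
ee_pos: [453.4, 269.5, 281.0]
tcp_rot: [[0.987, -0.158, 0.0], [-0.158, -0.987, 0.002], [-0.0, -0.002, -1.0]]
force: [0.3, -1.2, 0.6]
opening: 0.996
```

Request:
move_arm --pt "8.5 0 0 0 0 0 0" --pt "8.5 0 0 0 0 0 0"

```text
t: 5.0
ee_pos: [454.8, 266.1, 280.8]
tcp_rot: [[0.987, -0.161, 0.0], [-0.161, -0.987, -0.0], [0.0, 0.0, -1.0]]
force: [0.1, 0.0, 0.5]
opening: 0.996
```

```bash
python3 - <<'E'
from h import *
np.set_printoptions(precision=2,suppress=True)
o=status.get_obs();p=capture('wrist'); save(p,'wrist4')
print(o['ee_pos'],status.get_obs()['ee_pos'])
for q in nets.spot_point(p,'cell_a_centre')[:3]:
        print(np.round(q['location'],1),round(q['confidence'],2),atz(p,q['location'],25,o))
go((455,266,281),-9.5)
go((455,266,281),-84.5)
E
```

```text
[454.8  266.09 280.75] [455.01 265.44 280.66]
shift [-0.04 -0.09 -0.03] rot [ 0. -0.  0.] pos [455.2 265.1 280.7] yaw -9.4 t 5.1
shift [-0.04 -0.09 -0.03] rot [ 0.   -0.    1.31] pos [455.2 265.1 280.7] yaw -9.4 t 5.1
```

View pics/wrist4.png

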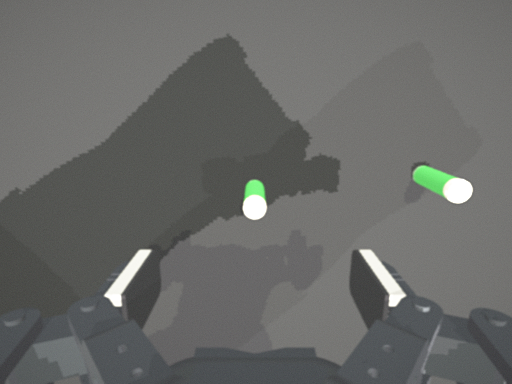

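```bash
python3 - <<'E'
from h import *
o=status.get_obs(); print(np.round(o['joint_positions'],2))
im=cv2.imread('pics/wrist4.png')
a=cv2.resize(im[170:230,225:285],None,fx=6,fy=6,interpolation=cv2.INTER_CUBIC)
b=cv2.resize(im[155:215,420:480],None,fx=6,fy=6,interpolation=cv2.INTER_CUBIC)
cv2.imwrite('pics/w4z.png',np.hstack([a,b]))
E
```

```text
[ 0.53  0.26 -0.41  0.9  -0.    2.26]
```

View pics/w4z.png

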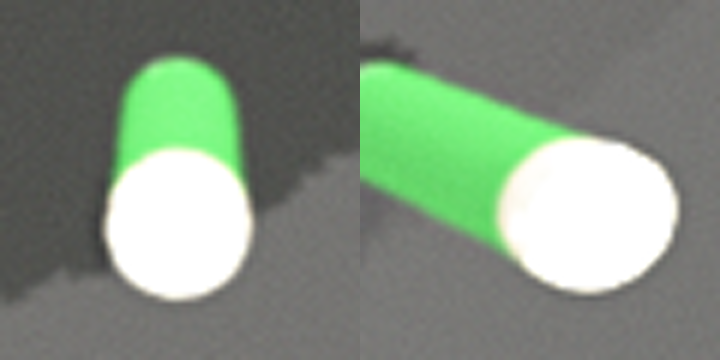

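Request:
move_arm --pt "8.5 0 0 0 0 0 0.15" --pt "8.5 0 0 0 0 0 0.3" --pt "8.5 0 0 0 0 0 0.45" --pt "8.5 0 0 0 0 0 0.6" --pt "8.5 0 0 0 0 0 0.75" --pt "8.5 0 0 0 0 0 0.9" --pt "8.5 0 0 0 0 0 1.05" --pt "8.5 0 0 0 0 0 1.2"

```text
t: 5.9
ee_pos: [482.8, 196.5, 280.5]
tcp_rot: [[0.358, -0.933, -0.027], [-0.931, -0.359, 0.062], [-0.068, 0.003, -0.998]]
force: [0.1, 0.3, -1.0]
opening: 0.994
```

Request:
move_arm --pt "8.5 0 0 0 0 0 0.1" --pt "8.5 0 0 0 0 0 0.1" --pt "8.5 0 0 0 0 0 0.1"

```text
t: 6.2
ee_pos: [491.4, 169.6, 280.1]
tcp_rot: [[0.3, -0.953, -0.037], [-0.95, -0.302, 0.082], [-0.089, 0.011, -0.996]]
force: [0.4, -0.2, 0.1]
opening: 0.998
```

```bash
python3 - <<'E'
from h import *
np.set_printoptions(precision=2,suppress=True)
o=status.get_obs();p=capture('wrist'); save(p,'wrist5')
print(o['ee_pos'],status.get_obs()['ee_pos'],o['tcp_rot'])
import pickle; pickle.dump((o,p),open('w5.pkl','wb'))
E
```

```text
[491.37 169.6  280.11] [491.13 170.41 280.11] [[ 0.3  -0.95 -0.04]
 [-0.95 -0.3   0.08]
 [-0.09  0.01 -1.  ]]
```

View pics/wrist5.png

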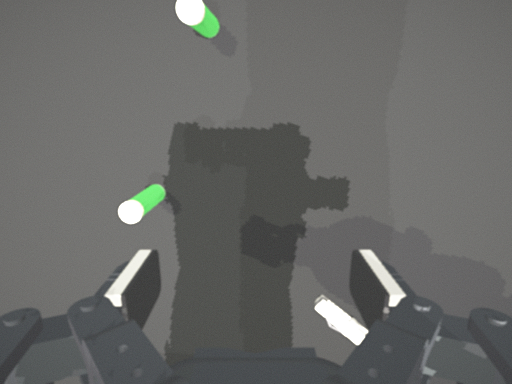

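```bash
python3 - <<'E'
from h import *
import pickle
np.set_printoptions(precision=2,suppress=True)
o,p=pickle.load(open('w5.pkl','rb'))
for f in('wrist4','wrist5'):
    im=cv2.imread(f'pics/{f}.png'); g=(im.min(2)>170).astype(np.uint8)
    n,l,s,c=cv2.connectedComponentsWithStats(g)
    for i in range(1,n):
        if s[i,4]>200 and s[i,1]<240: print(f,s[i],c[i])
im=cv2.imread('pics/wrist5.png')
a=cv2.resize(im[180:240,105:165],None,fx=6,fy=6,interpolation=cv2.INTER_CUBIC)
b=cv2.resize(im[0:60,165:225],None,fx=6,fy=6,interpolation=cv2.INTER_CUBIC)
cv2.imwrite('pics/w5z.png',np.hstack([a,b]))
go((455,266,281),-9.5)
E
```

```text
wrist4 [443 178  30  26 597] [457.42 190.14]
wrist4 [243 194  24  26 484] [254.29 206.85]
wrist5 [175   0  30  26 636] [189.96  10.93]
wrist5 [118 200  26  24 496] [130.49 211.4 ]
shift [-10.17   0.55   0.83] rot [-0.04  0.09 -1.1 ] pos [491.1 170.4 280.1] yaw -72.4 t 6.25
```

View pics/w5z.png

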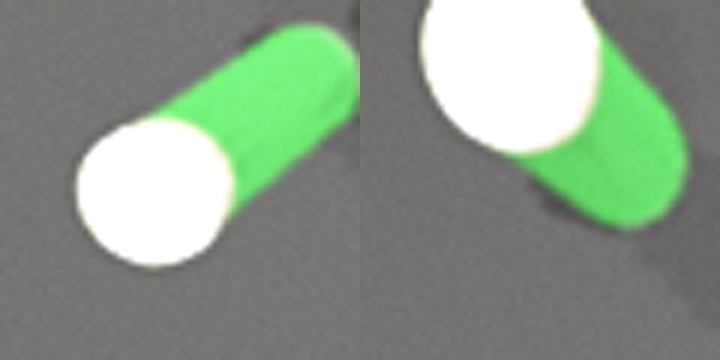

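```bash
python3 - <<'E'
from h import *
import pickle
np.set_printoptions(precision=2,suppress=True)
o5,p=pickle.load(open('w5.pkl','rb'))
R4=np.array([[0.987,-0.161,0],[-0.161,-0.987,0],[0,0,-1.]])
o4=dict(tcp_rot=R4,ee_pos=[454.8,266.09,280.75])
z=50
for q4,q5 in (((254.5,207.2),(130.2,212)),((459.5,190.6),(188.5,10.5))):
    m4=atz(p,q4,z,o4);m5=atz(p,q5,z,o5);R5=np.array(o5['tcp_rot'])
    b=np.linalg.solve((R4-R5)[:2,:2],(m4-m5)[:2])
    print(m4,m5,b,m4[:2]-R4[:2,:2]@b, m5[:2]-R5[:2,:2]@b)
c=capture('top'); s=capture('scene'); save(c,'top6'); save(s,'sc6')
for X in((453,266,50),(584,262,50)): print(proj(c,X),proj(s,X))
E
python3 - <<'E'
import cv2,numpy as np
im=cv2.imread('pics/top0.png')[150:250,100:160]; a=cv2.resize(im,None,fx=6,fy=6,interpolation=cv2.INTER_CUBIC)
im=cv2.imread('pics/scene0.png')[270:340,300:390]; b=cv2.resize(im,None,fx=4,fy=4,interpolation=cv2.INTER_CUBIC)
o=np.zeros((600,720,3),np.uint8); o[:,:360]=a;o[:280,360:]=b; cv2.imwrite('pics/cz.png',o)
E
```

```text
[456.68 271.44  50.  ] [457.02 268.36  50.  ] [ 2.02 -2.18] [454.34 269.62] [454.34 269.62]
[588.31 261.31  50.  ] [586.86 258.98  50.  ] [ 2.59 -0.42] [585.68 261.31] [585.68 261.31]
[122.76 228.56] [372.17 282.76]
[127.05 171.39] [317.16 312.46]
```

View pics/cz.png

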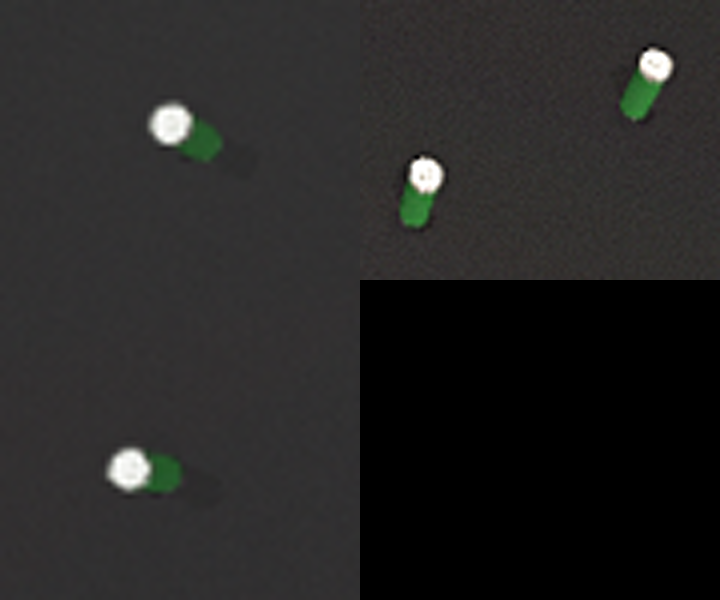

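Bias between views: wrist camera about (2.1, -1.8) mm in tool axes. Corrected, the cells are at A (454.3,269.6) and B (585.6,260.5), and the pockets at p0 (576,-98.4) and p1 (582.8,-59.4). The top view agrees to about 1–2 mm. I'll go to A.

```bash
python3 - <<'E'
from h import *
go((454.3,269.6,250),-9.5)
E
```

```text
shift [-10.16   0.45   3.94] rot [-0.039  0.086 -1.095] pos [490.8 171.4 280.1] yaw -72.29 t 6.35
```

Request:
move_arm --pt "8.5 -10.16 0.45 3.94 -0.039 0.086 -1.095" --pt "8.5 -10.16 0.45 3.94 -0.039 0.086 -1.095" --pt "8.5 -10.16 0.45 3.94 -0.039 0.086 -1.095" --pt "8.5 -10.16 0.45 3.94 -0.039 0.086 -1.095" --pt "8.5 -10.16 0.45 3.94 -0.039 0.086 -1.095" --pt "8.5 -10.16 0.45 3.94 -0.039 0.086 -1.095" --pt "8.5 -10.16 0.45 3.94 -0.039 0.086 -1.095" --pt "8.5 -10.16 0.45 3.94 -0.039 0.086 -1.095"

```text
t: 7.15
ee_pos: [453.8, 270.5, 250.0]
tcp_rot: [[0.987, -0.159, 0.0], [-0.159, -0.987, 0.0], [0.0, -0.0, -1.0]]
force: [-0.3, 0.7, -0.7]
opening: 0.995
```

Request:
move_arm --pt "8.5 0 0 0 0 0 0" --pt "8.5 0 0 0 0 0 0" --pt "8.5 0 0 0 0 0 0"

```text
t: 7.45
ee_pos: [454.3, 269.8, 250.0]
tcp_rot: [[0.986, -0.166, -0.0], [-0.166, -0.986, 0.0], [-0.0, -0.0, -1.0]]
force: [0.3, -0.5, -0.5]
opening: 0.994
```

```bash
python3 - <<'E'
from h import *
go((454.3,269.6,206),-9.5)
E
```

```text
shift [0.01 0.02 4.4 ] rot [-0.  0. -0.] pos [454.3 269.8 250. ] yaw -9.53 t 7.45
```

Request:
move_arm --pt "8.5 0 0 2.2 0 0 0" --pt "8.5 0 0 4.4 0 0 0" --pt "5 0 0 4.4 0 0 0" --pt "3 0 0 4.4 0 0 0" --pt "2.2 0 0 4.4 0 0 0" --pt "1.8 0 0 4.4 0 0 0" --pt "1.8 0 0 4.4 0 0 0" --pt "1.8 0 0 4.4 0 0 0" --newtons 30

```text
t: 8.25
ee_pos: [454.7, 269.6, 206.5]
tcp_rot: [[0.986, -0.165, 0.001], [-0.165, -0.986, 0.001], [0.001, -0.001, -1.0]]
force: [-0.4, 0.2, -0.7]
opening: 0.207
```

```bash
python3 - <<'E'
from h import *
p=capture('wrist'); save(p,'wrist7'); go((454.3,269.6,206),-9.5); print(status.get_obs()['opening']*85)
E
```

```text
shift [-0.03 -0.    0.04] rot [-0.001 -0.    -0.   ] pos [454.6 269.5 206.4] yaw -9.52 t 8.3
18.068882228966146
```

View pics/wrist7.png

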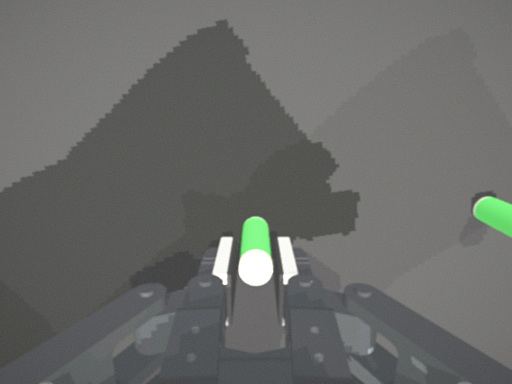

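```bash
python3 - <<'E'
from h import *
p=capture('wrist'); T=np.array(p['T_tool_cam']);K=np.array(p['mtx'])
def pt(X):
    x=K@(T[:3,:3].T@(np.array(X,float)-T[:3,3])); return np.round(x[:2]/x[2],1)
for X in [(0,0,156),(0,-7.25,156),(0,7.25,156),(9,-11,172),(9,-11,140),(9,11,172),(9,11,140),(0,0,206)]: print(X,pt(X))
for X in [(0,0,156),(9,-11,172)]: print('bias', pt(np.array(X)-[0,0,0]+[2.1,-1.8,0]))
E
```

```text
(0, 0, 156) [252.2 271. ]
(0, -7.25, 156) [252.2 255.8]
(0, 7.25, 156) [252.3 285.7]
(9, -11, 172) [271.5 232.9]
(9, -11, 140) [275.7 266.4]
(9, 11, 172) [270.9 274.5]
(9, 11, 140) [274.8 316.3]
(0, 0, 206) [252.9 227.5]
bias [257.1 267.3]
bias [276.  229.4]
```

Request:
move_arm --pt "1.2 0 0 0 0 0 0" --pt "1.2 0 0 0 0 0 0" --pt "1.2 0 0 0 0 0 0"

```text
t: 8.65
ee_pos: [454.6, 269.5, 206.2]
tcp_rot: [[0.986, -0.165, 0.0], [-0.165, -0.986, 0.0], [0.0, -0.001, -1.0]]
force: [-1.4, 0.3, 3.3]
opening: 0.152
```

```bash
python3 - <<'E'
from h import *
p=capture('wrist'); save(p,'wrist8'); o=status.get_obs(); go((454.3,269.6,206),-9.5); print(o['opening']*85,o['force'])
cv2.imwrite('pics/w8z.png',cv2.resize(cv2.imread('pics/wrist8.png')[200:300,190:330],None,fx=5,fy=5,interpolation=cv2.INTER_CUBIC))
E
```

```text
shift [-0.03 -0.    0.02] rot [-0.001 -0.    -0.   ] pos [454.6 269.5 206.2] yaw -9.51 t 8.7
12.795115335995067 [-0.17278941  0.88924061  3.79407459]
```

View pics/w8z.png

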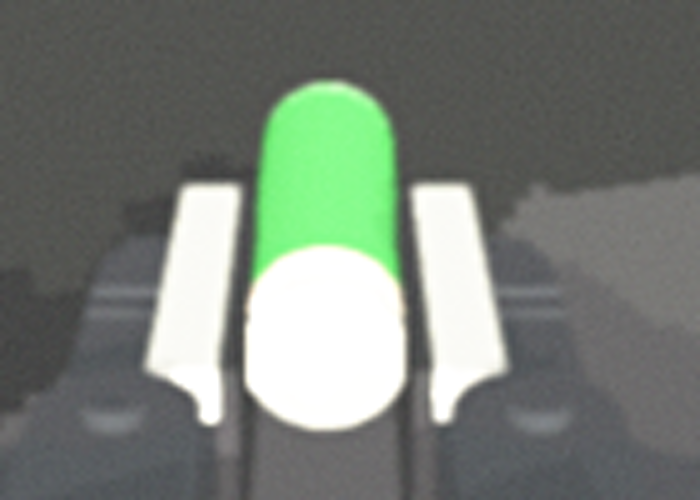

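The pads are closed on cell A, and it's centred where the bias model predicts it ((256,267) against (257,267)). I'll lift it and carry it to pocket1, the far one.

Request:
move_arm --pt "0.8 0 0 0 0 0 0" --pt "0.8 0 0 0 0 0 0" --pt "0.8 0 0 -4 0 0 0" --pt "0.8 0 0 -8 0 0 0" --pt "0.8 0 0 -8 0 0 0" --pt "0.8 0 0 -8 0 0 0"

```text
t: 9.3
ee_pos: [454.8, 269.6, 286.6]
tcp_rot: [[0.986, -0.165, 0.002], [-0.165, -0.986, 0.001], [0.002, -0.001, -1.0]]
force: [-1.1, -0.1, -0.9]
opening: 0.152
```

```bash
python3 - <<'E'
from h import *
p=capture('wrist'); save(p,'wrist9'); o=status.get_obs(); print(o['opening']*85,o['force'])
go((582.7,-59.5,286),-9.5)
cv2.imwrite('pics/w9z.png',cv2.resize(cv2.imread('pics/wrist9.png')[150:300,150:360],None,fx=3.5,fy=3.5,interpolation=cv2.INTER_CUBIC))
E
```

```text
13.175072563961299 [-1.26185938 -0.4075446  -0.98801435]
shift [18.11 30.3  -0.06] rot [ 0.  0. -0.] pos [454.2 269.3 285.5] yaw -9.51 t 9.35
```

View pics/w9z.png

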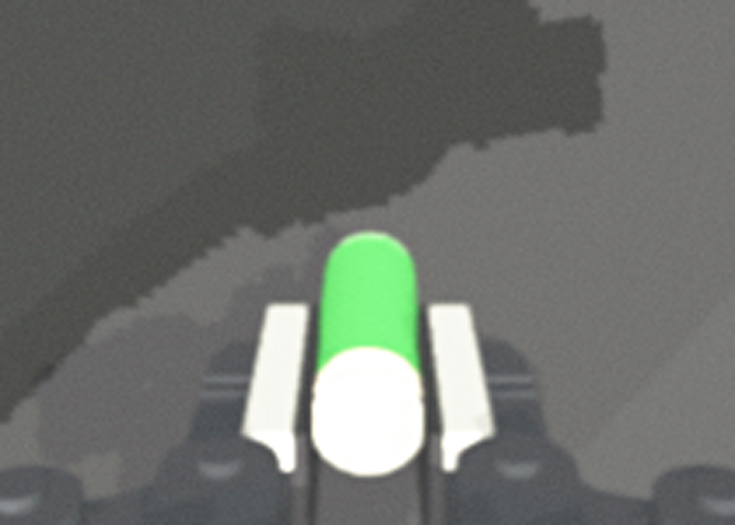

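Request:
move_arm --pt "0.8 18.11 30.3 0 0 0 0" --pt "0.8 18.11 30.3 0 0 0 0" --pt "0.8 18.11 30.3 0 0 0 0" --pt "0.8 18.11 30.3 0 0 0 0" --pt "0.8 18.11 30.3 0 0 0 0" --pt "0.8 18.11 30.3 0 0 0 0" --pt "0.8 18.11 30.3 0 0 0 0" --pt "0.8 18.11 30.3 0 0 0 0"

```text
t: 10.15
ee_pos: [583.8, -64.3, 283.9]
tcp_rot: [[0.985, -0.171, -0.001], [-0.171, -0.985, -0.002], [-0.001, 0.002, -1.0]]
force: [0.4, 1.2, -0.6]
opening: 0.154
```

Request:
move_arm --pt "0.8 0 0 0 0 0 0" --pt "0.8 0 0 0 0 0 0" --pt "0.8 0 0 0 0 0 0"

```text
t: 10.45
ee_pos: [582.3, -57.9, 285.2]
tcp_rot: [[0.987, -0.163, -0.002], [-0.163, -0.987, 0.001], [-0.002, -0.0, -1.0]]
force: [-0.4, 0.7, -0.8]
opening: 0.154
```

```bash
python3 - <<'E'
from h import *
p=capture('wrist'); save(p,'wrist10'); o=status.get_obs(); print(o['opening']*85,o['force'])
go((582.7,-59.5,256),-9.5)
R=np.array(o['tcp_rot']); 
for X in((582.7,-59.5,46),(575.9,-98.5,46)): print(proj(p,np.array(X)+R@[2.1,-1.8,0],o))
cv2.imwrite('pics/w10z.png',cv2.resize(cv2.imread('pics/wrist10.png')[130:330,150:360],None,fx=3.,fy=3.,interpolation=cv2.INTER_CUBIC))
E
```

```text
12.94795985871029 [ 0.4210817  -0.23013402 -0.31653966]
shift [0.06 0.16 2.95] rot [-0.     0.001  0.002] pos [582.4 -57.9 285.5] yaw -9.4 t 10.5
[257.3951408  208.71503848]
[256.81882581 261.19607447]
```

View pics/w10z.png

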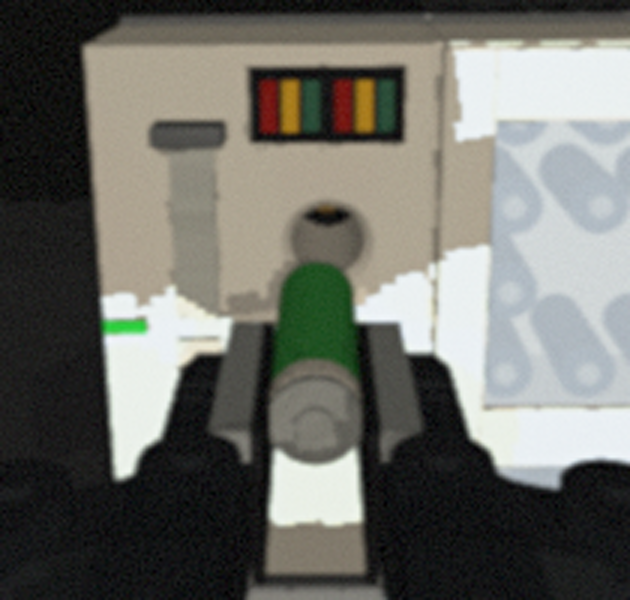

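Pocket1 shows at (258.7,209.3). It was predicted at (257.4,208.7), so it sits about 1 mm to +x. The held cell is at column 255.7, so I'll correct by about +1.2 mm in x and +0.4 mm in y while lowering.

Request:
move_arm --pt "0.8 0.18 0.2 1.5 0 0 0" --pt "0.8 0.18 0.2 2.7 0 0 0" --pt "0.8 0.18 0.2 2.7 0 0 0" --pt "0.8 0.18 0.2 2.7 0 0 0"

```text
t: 10.9
ee_pos: [584.1, -61.0, 258.7]
tcp_rot: [[0.986, -0.164, -0.001], [-0.164, -0.986, 0.0], [-0.001, -0.0, -1.0]]
force: [-0.0, 0.1, 0.4]
opening: 0.148
```

```bash
python3 - <<'E'
from h import *
o=status.get_obs();p=capture('wrist'); save(p,'wrist11');s=capture('scene'); print(o['opening']*85,o['force'])
go((583.8,-60.1,220.5),-9.5)
R=np.array(o['tcp_rot']); 
for X in((583.8,-60.1,46),(576.9,-99,46)): print(proj(p,np.array(X)+R@[2.1,-1.8,0],o))
print(proj(p,np.array(o['ee_pos'])+R@[2.1,-1.8,156],o),proj(p,np.array(o['ee_pos'])+R@[2.1,-1.8,206],o))
a=cv2.resize(cv2.imread('pics/wrist11.png')[130:330,150:360],None,fx=2.5,fy=2.5,interpolation=cv2.INTER_CUBIC)
b=cv2.resize(cv2.cvtColor(s['color'],cv2.COLOR_RGB2BGR)[150:220,210:260],None,fx=5,fy=5)
c=np.zeros((500,775,3),np.uint8);c[:,:525]=a;c[:350,525:]=b;cv2.imwrite('pics/w11z.png',c)
E
```

```text
12.594395879290037 [-0.03676732  0.1376612   0.3974471 ]
shift [-0.1  -0.11  3.89] rot [-0.    -0.001  0.   ] pos [584.6 -61.3 259.4] yaw -9.49 t 11.0
[256.13646162 219.27457649]
[255.44483005 277.82893779]
[257.0826914  267.25960006] [256.47859112 224.61062579]
```

View pics/w11z.png

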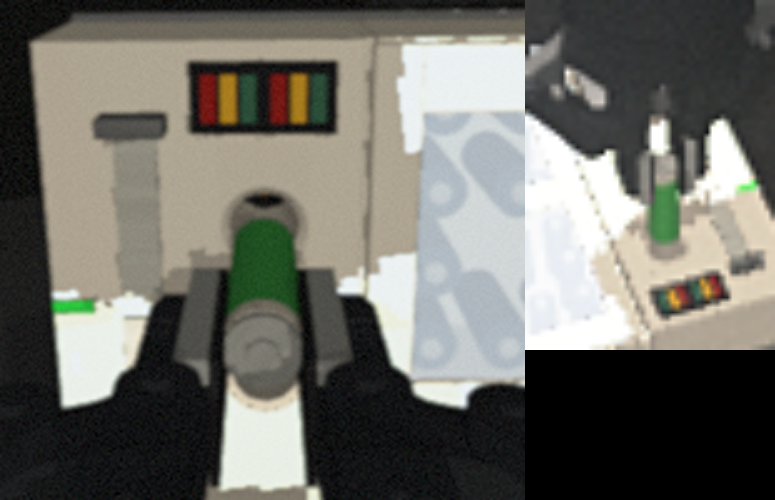

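Request:
move_arm --pt "0.8 0.03 -0.03 0 0 0 0" --pt "0.8 0.03 -0.03 0 0 0 0" --pt "0.8 0.03 -0.03 0.4 0 0 0" --pt "0.8 0.03 -0.03 0.8 0 0 0" --pt "0.8 0.03 -0.03 1.2 0 0 0" --pt "0.8 0.03 -0.03 1.5 0 0 0" --pt "0.8 0.03 -0.03 1.5 0 0 0"

```text
t: 11.7
ee_pos: [584.5, -61.2, 243.1]
tcp_rot: [[0.986, -0.165, -0.001], [-0.165, -0.986, 0.001], [-0.001, -0.001, -1.0]]
force: [-0.5, 1.5, -1.2]
opening: 0.148
```

```bash
python3 - <<'E'
from h import *
o=status.get_obs();p=capture('wrist'); save(p,'wrist12');s=capture('scene'); print(o['opening']*85,o['force'],o['torque'])
go((584.6,-61.4,220.5),-9.5)
a=cv2.resize(cv2.imread('pics/wrist12.png')[130:330,150:360],None,fx=2.5,fy=2.5,interpolation=cv2.INTER_CUBIC)
b=cv2.resize(cv2.cvtColor(s['color'],cv2.COLOR_RGB2BGR)[150:220,210:260],None,fx=5,fy=5)
c=np.zeros((500,775,3),np.uint8);c[:,:525]=a;c[:350,525:]=b;cv2.imwrite('pics/w12z.png',c)
E
```

```text
12.55897814204437 [-0.54517642  1.49607842 -1.20132753] [ 0.3564567   0.015037   -0.00677417]
shift [0.02 0.02 2.29] rot [-0.     0.001 -0.   ] pos [584.5 -61.2 243.4] yaw -9.51 t 11.8
```

View pics/w12z.png

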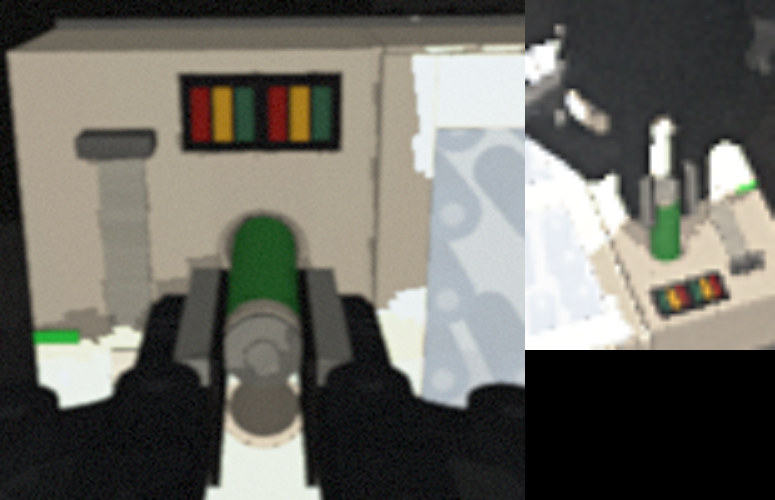

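The foot is about 9 mm inside pocket1 with only 1.5 N sideways, so I'll lower it further.

Request:
move_arm --pt "0.8 0.02 0.02 0.6 0 0 0" --pt "0.8 0.02 0.02 1.2 0 0 0" --pt "0.8 0.02 0.02 1.7 0 0 0" --pt "0.8 0.02 0.02 2.2 0 0 0" --pt "0.8 0.02 0.02 2.2 0 0 0" --pt "0.8 0.02 0.02 2.2 0 0 0"

```text
t: 12.4
ee_pos: [584.7, -61.2, 221.1]
tcp_rot: [[0.986, -0.165, -0.001], [-0.165, -0.986, 0.001], [-0.001, -0.001, -1.0]]
force: [-0.1, 5.0, -3.7]
opening: 0.154
```

```bash
python3 - <<'E'
from h import *
o=status.get_obs(); print(o['opening']*85,o['force'],o['torque'])
go((584.6,-61.4,220.5),-9.5)
E
```

```text
13.063836303210175 [-0.12723608  5.04565904 -3.74695695] [ 1.20716555  0.02395135 -0.00372222]
shift [-0.    0.02  0.06] rot [-0.001  0.001  0.   ] pos [584.7 -61.2 221.1] yaw -9.5 t 12.4
```

Request:
move_arm --pt "0.8 0 -0.08 0 0 0 0" --pt "0.8 0 -0.08 0 0 0 0" --pt "2 0 -0.08 0 0 0 0" --pt "3.5 0 -0.08 0 0 0 0" --pt "4.5 0 -0.08 0 0 0 0" --pt "4.5 0 -0.08 0 0 0 0"

```text
t: 13.0
ee_pos: [585.3, -61.1, 222.3]
tcp_rot: [[0.986, -0.166, 0.001], [-0.166, -0.986, -0.0], [0.001, 0.0, -1.0]]
force: [0.1, -0.5, -0.1]
opening: 0.522
```

```bash
python3 - <<'E'
from h import *
o=status.get_obs();p=capture('wrist'); save(p,'wrist13'); print(o['opening']*85,o['force'],o['torque'])
go((584.6,-61.4,280),-9.5)
cv2.imwrite('pics/w13z.png',cv2.resize(cv2.imread('pics/wrist13.png')[130:350,150:360],None,fx=2.5,fy=2.5,interpolation=cv2.INTER_CUBIC))
E
```

```text
44.36614877938158 [ 0.06732695 -0.48658212 -0.08543073] [-0.03182391  0.02533022  0.02337887]
shift [-0.05  0.05 -5.78] rot [ 0.    -0.001 -0.   ] pos [585.3 -61.  222.2] yaw -9.53 t 13.05
```

View pics/w13z.png

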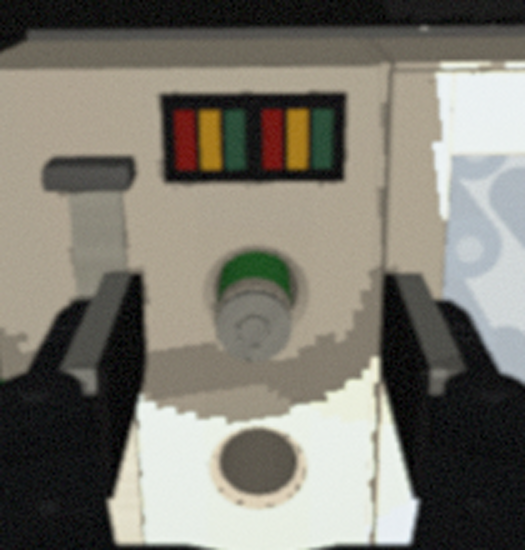

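Cell A is seated: its top disc is at (251,260), as predicted for a top 58.5 mm up. I'll raise and go to cell B.

Request:
move_arm --pt "4.5 0 0 -4 0 0 0" --pt "8.5 0 0 -6 0 0 0" --pt "8.5 -5.21 -31.67 -6 0 0 0" --pt "8.5 -5.21 -31.67 -6 0 0 0" --pt "8.5 -5.21 -31.67 -6 0 0 0" --pt "8.5 -5.21 -31.67 -6 0 0 0" --pt "8.5 -5.21 -31.67 -6 0 0 0" --pt "8.5 -5.21 -31.67 -6 0 0 0"

```text
t: 13.85
ee_pos: [585.8, 241.2, 282.3]
tcp_rot: [[0.986, -0.165, 0.001], [-0.165, -0.986, 0.0], [0.001, -0.0, -1.0]]
force: [0.3, -0.7, 0.4]
opening: 0.994
```

```bash
python3 - <<'E'
from h import *
o=status.get_obs(); print(o['force'],o['opening'])
go((585.6,260.5,281),-9.5)
E
```

```text
[ 0.32744763 -0.67015138  0.40427717] 0.9941425795727832
shift [-0.34 -1.9   0.13] rot [-0.    -0.001 -0.   ] pos [585.8 241.2 282.3] yaw -9.52 t 13.85
```

Request:
move_arm --pt "8.5 -0.34 -1.9 0 0 0 0" --pt "8.5 -0.34 -1.9 0 0 0 0" --pt "8.5 -0.34 -1.9 0 0 0 0" --pt "8.5 -0.34 -1.9 0 0 0 0"

```text
t: 14.25
ee_pos: [585.8, 257.0, 281.9]
tcp_rot: [[0.986, -0.167, -0.0], [-0.167, -0.986, -0.001], [-0.0, 0.001, -1.0]]
force: [0.1, 0.4, 0.4]
opening: 0.996
```

```bash
python3 - <<'E'
from h import *
np.set_printoptions(precision=2,suppress=True)
o=status.get_obs();p=capture('wrist'); save(p,'wrist14'); o2=status.get_obs();print(o['ee_pos'],o2['ee_pos'])
g=(p['color'].min(2)>170).astype(np.uint8)
n,l,s,c=cv2.connectedComponentsWithStats(g)
R=np.array(o['tcp_rot'])
for i in range(1,n):
    if s[i,4]>200 and s[i,1]<240:
        q=c[i]+[0,.4]; print(s[i],c[i],atz(p,q,50,o),atz(p,q,50,o)-R@[1.2,-1.8,0])
cv2.imwrite('pics/w14z.png',cv2.resize(cv2.imread('pics/wrist14.png')[130:330,150:360],None,fx=3,fy=3,interpolation=cv2.INTER_CUBIC))
E
```

```text
[585.81 257.01 281.87] [585.91 256.85 281.95]
[245 195  24  25 479] [256.24 207.08] [588.37 260.08  50.  ] [586.89 258.5   50.  ]
[ 430  202   77   62 2670] [462.37 228.52] [721.65 222.15  50.  ] [720.16 220.58  50.  ]
```

View pics/w14z.png

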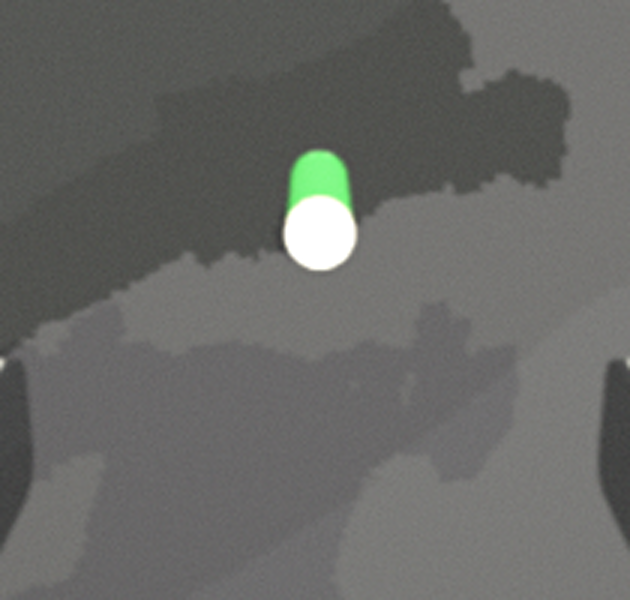

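Request:
move_arm --pt "8.5 0.06 -0.15 3 0 0 0" --pt "8.5 0.06 -0.15 6 0 0 0" --pt "8.5 0.06 -0.15 7.6 0 0 0" --pt "5 0.06 -0.15 7.6 0 0 0" --pt "3 0.06 -0.15 7.6 0 0 0" --pt "2.2 0.06 -0.15 7.6 0 0 0" --pt "2.2 0.06 -0.15 7.6 0 0 0"

```text
t: 15.0
ee_pos: [587.3, 259.9, 207.5]
tcp_rot: [[0.986, -0.166, 0.002], [-0.166, -0.986, 0.001], [0.002, -0.002, -1.0]]
force: [1.0, 0.2, 0.5]
opening: 0.322
```

```bash
python3 - <<'E'
from h import *
o=status.get_obs();p=capture('wrist'); save(p,'wrist15');go((586.7,258.3,206),-9.5); print(o['opening'])
R=np.array(o['tcp_rot']);print(proj(p,np.array(o['ee_pos'])+R@[1.2,-1.8,156],o))
cv2.imwrite('pics/w15z.png',cv2.resize(cv2.imread('pics/wrist15.png')[200:300,190:330],None,fx=5,fy=5,interpolation=cv2.INTER_CUBIC))
E
```

```text
shift [-0.02  0.17  0.13] rot [-0.001 -0.002 -0.001] pos [587.2 260.  207.3] yaw -9.53 t 15.05
0.32198846156605315
[254.99467731 267.2662568 ]
```

View pics/w15z.png

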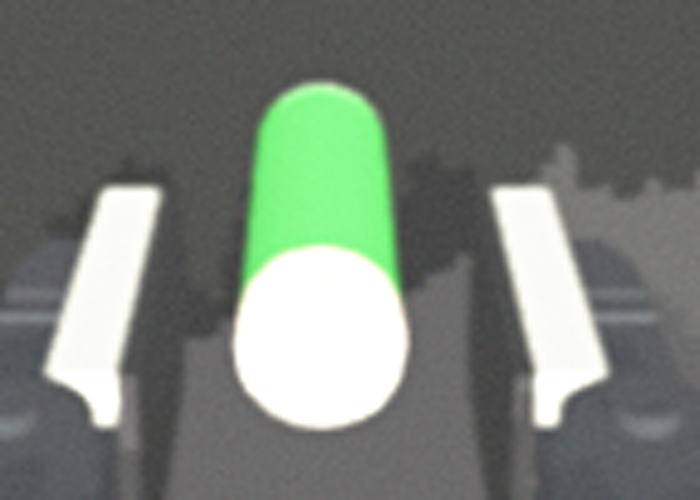

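Request:
move_arm --pt "1.6 0 0 0.12 0 0 0" --pt "1.2 0 0 0.12 0 0 0" --pt "0.8 0 0 0.12 0 0 0" --pt "0.8 0 0 0.12 0 0 0" --pt "0.8 0 0 0.12 0 0 0" --pt "0.8 0 0 0.12 0 0 0"

```text
t: 15.65
ee_pos: [586.9, 260.2, 205.5]
tcp_rot: [[0.986, -0.165, 0.001], [-0.165, -0.986, 0.001], [0.001, -0.001, -1.0]]
force: [-0.0, -0.0, 6.6]
opening: 0.15
```

Request:
move_arm --pt "0.8 0 0 -4 0 0 0" --pt "0.8 0 0 -8 0 0 0" --pt "0.8 0 0 -8 0 0 0" --pt "0.8 0 0 -8 0 0 0"

```text
t: 16.05
ee_pos: [586.9, 260.1, 285.7]
tcp_rot: [[0.986, -0.165, 0.002], [-0.165, -0.986, 0.001], [0.002, -0.001, -1.0]]
force: [-0.1, -0.1, -0.5]
opening: 0.15
```

```bash
python3 - <<'E'
from h import *
o=status.get_obs();p=capture('wrist'); save(p,'wrist16');go((578.0,-100.0,286),-9.5); print(o['opening'],o['force'])
cv2.imwrite('pics/w16z.png',cv2.resize(cv2.imread('pics/wrist16.png')[200:300,190:330],None,fx=5,fy=5,interpolation=cv2.INTER_CUBIC))
E
```

```text
shift [ 5.13 35.63 -0.17] rot [ 0.     0.001 -0.   ] pos [586.3 259.8 284.3] yaw -9.51 t 16.1
0.15047537211376727 [-0.06692286 -0.12188509 -0.48132855]
```

View pics/w16z.png

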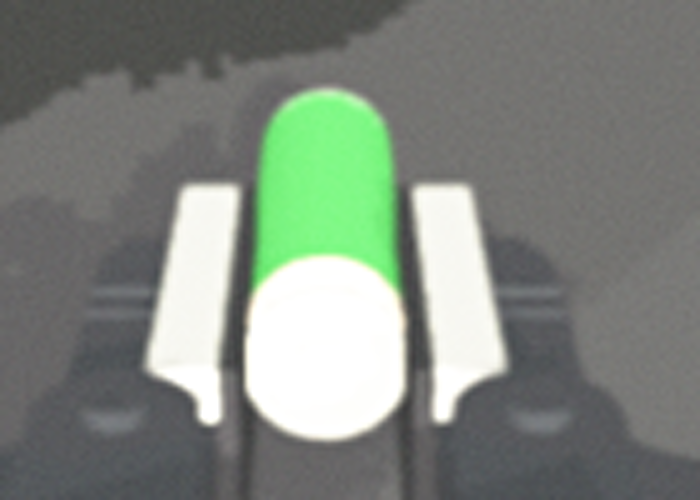

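Request:
move_arm --pt "0.8 5.06 35.6 0 0 0 0" --pt "0.8 5.06 35.6 0 0 0 0" --pt "0.8 5.06 35.6 0 0 0 0" --pt "0.8 5.06 35.6 0 0 0 0" --pt "0.8 5.06 35.6 0 0 0 0" --pt "0.8 5.06 35.6 0 0 0 0" --pt "0.8 5.06 35.6 0 0 0 0" --pt "0.8 5.06 35.6 0 0 0 0"

```text
t: 16.9
ee_pos: [576.3, -104.0, 282.8]
tcp_rot: [[0.985, -0.171, -0.003], [-0.171, -0.985, -0.001], [-0.003, 0.002, -1.0]]
force: [-0.6, -0.6, 0.3]
opening: 0.152
```

Request:
move_arm --pt "0.8 0 0 0 0 0 0" --pt "0.8 0 0 0 0 0 0" --pt "0.8 0 0 0 0 0 0" --pt "0.8 0 0 0 0 0 0" --pt "0.8 0 0 0 0 0 0"

```text
t: 17.4
ee_pos: [577.8, -98.3, 284.7]
tcp_rot: [[0.987, -0.163, -0.0], [-0.163, -0.987, 0.0], [-0.0, -0.0, -1.0]]
force: [1.0, -0.7, -0.6]
opening: 0.155
```

```bash
python3 - <<'E'
from h import *
o=status.get_obs();p=capture('wrist'); save(p,'wrist17');o2=status.get_obs();print(o['ee_pos'],o2['ee_pos'])
go((578.0,-99.6,258),-9.5); print(o['opening'],o['force'])
R=np.array(o['tcp_rot'])
for X in((584.7,-60.6,46),(578,-100,46),(584.7,-60.6,58.5)): print(proj(p,np.array(X)+R@[1.2,-1.8,0],o))
cv2.imwrite('pics/w17z.png',cv2.resize(cv2.imread('pics/wrist17.png')[130:330,150:360],None,fx=3,fy=3,interpolation=cv2.INTER_CUBIC))
E
```

```text
[577.78074375 -98.32933377 284.66645677] [577.78819701 -98.57876285 284.74144352]
shift [0.04 0.1  2.67] rot [-0.    -0.     0.001] pos [577.8 -98.6 284.7] yaw -9.42 t 17.45
0.15502207429821652 [ 1.03218727 -0.65208969 -0.57952384]
[255.95419554 150.35275808]
[255.66822599 209.208298  ]
[256.02692209 153.40246768]
```

View pics/w17z.png

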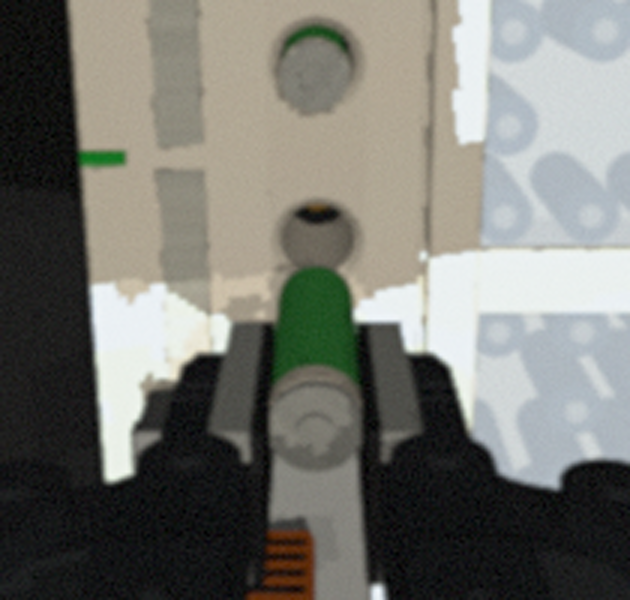

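Pocket0 shows right at its predicted pixel (255.7,209.3). Lowering B.

Request:
move_arm --pt "0.8 0 0 1.5 0 0 0" --pt "0.8 0 0 2.7 0 0 0" --pt "0.8 0 0 2.7 0 0 0" --pt "0.8 0 0 3.2 0 0 0" --pt "0.8 0 0 3.6 0 0 0" --pt "0.8 0 0 4 0 0 0" --pt "0.8 0 0 4.3 0 0 0" --pt "0.8 0 0 4.3 0 0 0"

```text
t: 18.25
ee_pos: [577.6, -99.5, 241.4]
tcp_rot: [[0.986, -0.165, -0.0], [-0.165, -0.986, 0.0], [-0.0, -0.0, -1.0]]
force: [-0.6, 1.1, -0.9]
opening: 0.156
```

```bash
python3 - <<'E'
from h import *
o=status.get_obs();p=capture('wrist'); save(p,'wrist18')
go((578.0,-99.6,220.5),-9.5); print(o['opening'],o['force'],o['torque'])
cv2.imwrite('pics/w18z.png',cv2.resize(cv2.imread('pics/wrist18.png')[130:330,150:360],None,fx=3,fy=3,interpolation=cv2.INTER_CUBIC))
E
```

```text
shift [0.04 0.   2.11] rot [-0.  0. -0.] pos [577.6 -99.5 241.6] yaw -9.51 t 18.3
0.15564633266161387 [-0.56295929  1.14337652 -0.88928552] [ 0.0542219  -0.07763891 -0.05198281]
```

View pics/w18z.png

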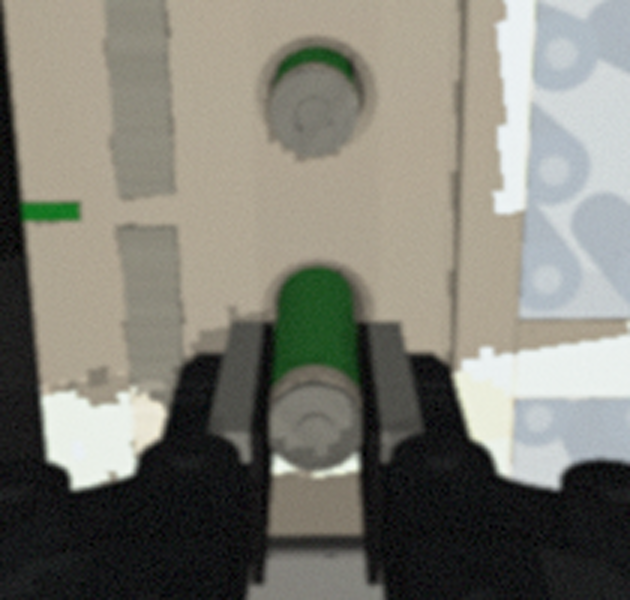

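B has entered pocket0 with very little force. I'll keep lowering, then release.

Request:
move_arm --pt "0.8 0.02 0 0.6 0 0 0" --pt "0.8 0.02 0 1.2 0 0 0" --pt "0.8 0.02 0 1.7 0 0 0" --pt "0.8 0.02 0 2.05 0 0 0" --pt "0.8 0.02 0 2.05 0 0 0" --pt "0.8 0.02 0 2.05 0 0 0"

```text
t: 18.9
ee_pos: [577.8, -99.5, 220.9]
tcp_rot: [[0.986, -0.165, -0.0], [-0.165, -0.986, 0.0], [-0.001, -0.0, -1.0]]
force: [0.5, 0.6, -0.6]
opening: 0.153
```

Request:
move_arm --pt "0.8 0 0 0 0 0 0" --pt "2 0 0 0 0 0 0" --pt "3.5 0 0 0 0 0 0" --pt "4.5 0 0 0 0 0 0" --pt "4.5 0 0 0 0 0 0"

```text
t: 19.4
ee_pos: [577.9, -99.7, 221.3]
tcp_rot: [[0.986, -0.165, 0.0], [-0.165, -0.986, -0.0], [0.0, -0.0, -1.0]]
force: [-0.2, 0.0, 0.1]
opening: 0.527
```

```bash
python3 - <<'E'
from h import *
o=status.get_obs();p=capture('wrist'); save(p,'wrist19')
go((578.0,-99.6,280),-9.5); print(o['opening'],o['force'],o['torque'])
R=np.array(o['tcp_rot'])
for X in((578,-100,58.5),(578,-100,65),(584.7,-60.6,58.5)): print(proj(p,np.array(X)+R@[1.2,-1.8,0],o))
cv2.imwrite('pics/w19z.png',cv2.resize(cv2.imread('pics/wrist19.png')[130:380,150:360],None,fx=2.4,fy=2.4,interpolation=cv2.INTER_CUBIC))
E
```

```text
shift [ 0.01 -0.01 -5.87] rot [-0. -0. -0.] pos [577.9 -99.7 221.3] yaw -9.52 t 19.45
0.5268340787314522 [-0.15241418  0.04398001  0.09642694] [0.02285445 0.00385865 0.0436522 ]
[255.30784911 260.32491749]
[255.33652837 267.44139339]
[255.52042461 173.89041611]
```

View pics/w19z.png

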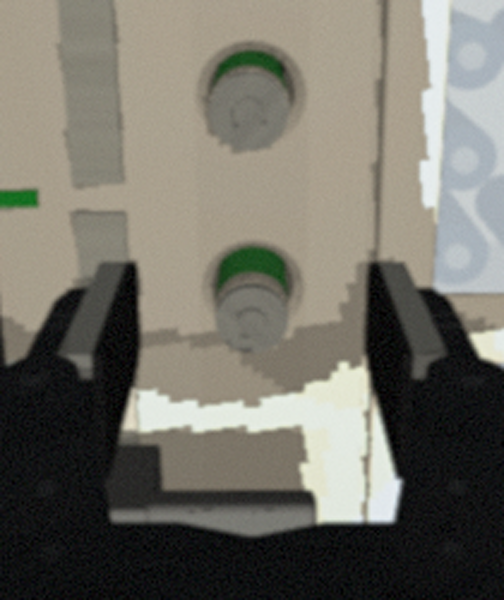

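Both cells look seated: A's and B's button positions have the same offset from the prediction. Next is the grip, expected at (552.4,-161.6), with the jaws turned along the slide direction (yaw about 80.4°).

```bash
python3 - <<'E'
from h import *
go((552.4,-161.6,290),80.4)
E
```

```text
shift [-1.49  6.53 -6.87] rot [ 0.    -0.    -1.569] pos [577.9 -99.7 221.3] yaw -9.52 t 19.45
```

Request:
move_arm --pt "4.5 0 0 -4.5 0 0 0" --pt "8.5 -1.49 6.53 -6.87 0 0 -1.57" --pt "8.5 -1.49 6.53 -6.87 0 0 -1.57" --pt "8.5 -1.49 6.53 -6.87 0 0 -1.57" --pt "8.5 -1.49 6.53 -6.87 0 0 -1.57" --pt "8.5 -1.49 6.53 -6.87 0 0 -1.57" --pt "8.5 -1.49 6.53 -6.87 0 0 -1.57" --pt "8.5 -1.49 6.53 -6.87 0 0 -1.57"

```text
t: 20.25
ee_pos: [552.3, -161.6, 289.9]
tcp_rot: [[0.634, 0.773, 0.0], [0.773, -0.634, 0.0], [0.0, -0.0, -1.0]]
force: [-0.8, 0.4, 0.0]
opening: 0.996
```

```bash
python3 - <<'E'
from h import *
go((552.4,-161.6,290),80.4)
E
```

```text
shift [ 0.01  0.01 -0.01] rot [-0.   -0.   -0.52] pos [ 552.3 -161.6  289.9] yaw 50.63 t 20.25
```

Request:
move_arm --pt "8.5 0 0 0 0 0 -0.52" --pt "8.5 0 0 0 0 0 -0.52" --pt "8.5 0 0 0 0 0 -0.52" --pt "8.5 0 0 0 0 0 -0.52" --pt "8.5 0 0 0 0 0 -0.52" --pt "8.5 0 0 0 0 0 -0.52"

```text
t: 20.85
ee_pos: [552.3, -161.6, 289.9]
tcp_rot: [[0.174, 0.985, 0.0], [0.985, -0.174, 0.0], [0.0, -0.0, -1.0]]
force: [-0.1, -0.6, -0.3]
opening: 1.0
```

```bash
python3 - <<'E'
from h import *
o=status.get_obs();p=capture('wrist'); save(p,'wrist20')
go((552.4,-161.6,290),80.4);R=np.array(o['tcp_rot'])
for n in('carriage_grip','notch_mark','cell_a_centre'):
    for q in nets.spot_point(p,n)[:2]: print(n,q['location'],q['confidence'],atz(p,q['location'],82,o)-R@[1.2,-1.8,0])
print(proj(p,np.array((552.4,-161.6,96))+R@[1.2,-1.8,0],o))
E
```

```text
shift [-0.    0.01 -0.01] rot [-0.    -0.    -0.007] pos [ 552.3 -161.6  289.9] yaw 79.98 t 20.9
carriage_grip [259.2, 228.9] 0.9 [ 556.22268694 -161.63396201   81.99976412]
notch_mark [384.4, 161.3] 0.85 [528.6906414  -86.47284742  81.99976412]
notch_mark [397.4, 221.3] 0.35 [565.66634797 -81.22203269  81.99976412]
cell_a_centre [396.1, 221.9] 0.56 [565.91046174 -81.99098164  81.99976412]
[258.42497282 232.283395  ]
```

View pics/wrist20.png

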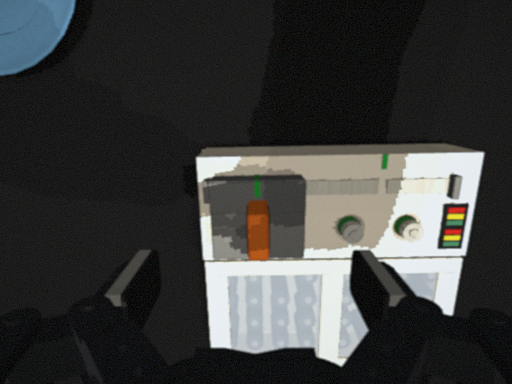

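The grip's top is centred between the fingers at (259,229) and aligned. I'll descend and pinch it.

Request:
move_arm --pt "8.5 0 0 2.5 0 0 -0.007" --pt "8.5 0 0 4.6 0 0 -0.007" --pt "5 0 0 4.6 0 0 -0.007" --pt "3 0 0 4.6 0 0 -0.007" --pt "2 0 0 4.6 0 0 -0.007" --pt "1.6 0 0 4.6 0 0 -0.007" --pt "1.6 0 0 4.6 0 0 -0.007" --newtons 50

```text
t: 21.75
ee_pos: [552.8, -161.7, 244.8]
tcp_rot: [[0.166, 0.986, 0.002], [0.986, -0.166, -0.0], [0.0, 0.002, -1.0]]
force: [0.2, -1.4, -0.2]
opening: 0.188
```

```bash
python3 - <<'E'
from h import *
o=status.get_obs();p=capture('wrist'); save(p,'wrist21')
go((552.4,-161.6,244),80.4);print(o['opening'],o['force'])
E
```

```text
shift [-0.   -0.03  0.07] rot [ 0.001 -0.     0.001] pos [ 552.7 -161.6  244.7] yaw 80.47 t 21.8
0.18761224507340826 [ 0.15789189 -1.43884545 -0.18806071]
```

View pics/wrist21.png

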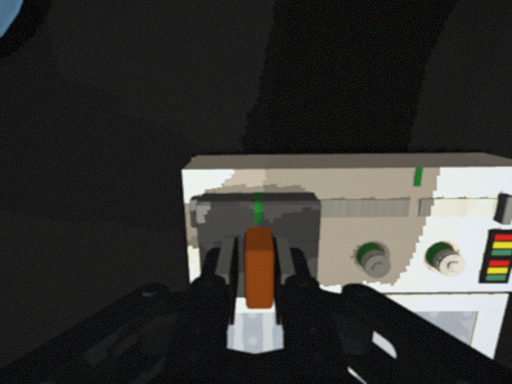

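Request:
move_arm --pt "1.2 0 0 0 0 0 0" --pt "0.6 0 0 0 0 0 0" --pt "0.6 0 0 0 0 0 0" --pt "0.6 0 0 0 0 0 0" --pt "0.6 0 0 0 0 0 0"

```text
t: 22.3
ee_pos: [552.9, -160.7, 244.7]
tcp_rot: [[0.164, 0.986, 0.002], [0.986, -0.164, 0.003], [0.003, 0.001, -1.0]]
force: [-0.1, 5.2, 4.9]
opening: 0.13
```

```bash
python3 - <<'E'
from h import *
o=status.get_obs();R=np.array(o['tcp_rot'])
go((566.6,-77.8,244.7),80.4);print(o['opening'],o['force'],R.T@o['force'])
E
```

```text
shift [ 8.4  -0.01  0.03] rot [ 0.001 -0.003  0.002] pos [ 552.9 -160.7  244.7] yaw 80.54 t 22.3
0.12970758679249314 [-0.07522653  5.20272489  4.90702341] [ 5.1346527  -0.92263125 -4.89254303]
```

Gripped (opening 0.13). I'll slide along tool +x to about 80 mm, then take small steps.

Request:
move_arm --pt "0.6 1 0 0 0 0 0" --pt "0.6 2.2 0 0 0 0 0" --pt "0.6 3.5 0 0 0 0 0" --pt "0.6 4.8 0 0 0 0 0" --pt "0.6 6 0 0 0 0 0" --pt "0.6 7 0 0 0 0 0" --pt "0.6 7.8 0 0 0 0 0" --pt "0.6 7.8 0 0 0 0 0"

```text
t: 23.1
ee_pos: [565.3, -83.7, 244.7]
tcp_rot: [[0.164, 0.986, 0.0], [0.986, -0.164, -0.001], [-0.001, 0.0, -1.0]]
force: [-2.8, -0.3, 8.0]
opening: 0.125
```

Request:
move_arm --pt "0.6 0 0 0 0 0 0" --pt "0.6 0 0 0 0 0 0"

```text
t: 23.3
ee_pos: [565.2, -84.2, 244.7]
tcp_rot: [[0.165, 0.986, 0.0], [0.986, -0.165, -0.001], [-0.001, 0.0, -1.0]]
force: [-3.1, -0.6, 7.3]
opening: 0.129
```

```bash
python3 - <<'E'
from h import *
o=status.get_obs();R=np.array(o['tcp_rot'])
p=capture('wrist'); save(p,'wrist22')
go((566.6,-77.8,244.7),80.4);print(o['opening'],o['force'],R.T@o['force'])
e=np.array([.1668,.986]);print('travel',(np.array(o['ee_pos'])[:2]-[552.9,-160.7])@e)
E
```

```text
shift [ 0.66  0.03 -0.  ] rot [0.    0.001 0.002] pos [565.2 -84.2 244.7] yaw 80.5 t 23.35
0.12904486404296514 [-3.0509798  -0.56678188  7.32966328] [-1.0668389  -2.91349517 -7.32987612]
travel 77.49603235834941
```

View pics/wrist22.png

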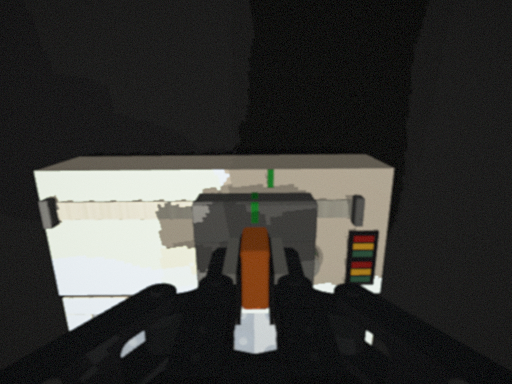

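Request:
move_arm --pt "0.6 0.1 0 0 0 0 0" --pt "0.6 0.2 0 0 0 0 0" --pt "0.6 0.2 0 0 0 0 0" --pt "0.6 0.2 0 0 0 0 0"

```text
t: 23.75
ee_pos: [565.4, -82.8, 244.7]
tcp_rot: [[0.166, 0.986, -0.0], [0.986, -0.166, -0.002], [-0.002, 0.0, -1.0]]
force: [-2.9, -3.2, 7.5]
opening: 0.132
```

Request:
move_arm --pt "0.6 0.1 0 0 0 0 0" --pt "0.6 0.1 0 0 0 0 0" --pt "0.6 0.1 0 0 0 0 0"

```text
t: 24.05
ee_pos: [565.6, -81.9, 244.7]
tcp_rot: [[0.166, 0.986, -0.0], [0.986, -0.166, -0.002], [-0.002, 0.0, -1.0]]
force: [-3.2, -3.8, 8.2]
opening: 0.134
```

Request:
move_arm --pt "0.6 0.1 0 0 0 0 0" --pt "0.6 0.1 0 0 0 0 0" --pt "0.6 0.1 0 0 0 0 0"

```text
t: 24.35
ee_pos: [565.7, -80.9, 244.7]
tcp_rot: [[0.166, 0.986, -0.0], [0.986, -0.166, -0.002], [-0.002, 0.0, -1.0]]
force: [-2.7, -3.3, 7.5]
opening: 0.132
```

Request:
move_arm --pt "0.6 0.1 0 0 0 0 0" --pt "0.6 0.1 0 0 0 0 0" --pt "0.6 0.1 0 0 0 0 0"

```text
t: 24.65
ee_pos: [565.9, -79.9, 244.7]
tcp_rot: [[0.166, 0.986, -0.0], [0.986, -0.166, -0.002], [-0.002, 0.0, -1.0]]
force: [-2.5, -2.3, 7.5]
opening: 0.131
```

Request:
move_arm --pt "0.6 0.1 0 0 0 0 0" --pt "0.6 0.1 0 0 0 0 0" --pt "0.6 0.1 0 0 0 0 0"

```text
t: 24.95
ee_pos: [566.1, -78.9, 244.7]
tcp_rot: [[0.166, 0.986, -0.0], [0.986, -0.166, -0.002], [-0.002, 0.0, -1.0]]
force: [-2.6, -3.3, 8.2]
opening: 0.124
```

Request:
move_arm --pt "0.6 0.1 0 0 0 0 0" --pt "0.6 0.1 0 0 0 0 0" --pt "0.6 0.1 0 0 0 0 0"

```text
t: 25.25
ee_pos: [566.3, -77.7, 244.7]
tcp_rot: [[0.165, 0.986, -0.0], [0.986, -0.165, -0.002], [-0.002, 0.0, -1.0]]
force: [-2.2, -2.7, 8.5]
opening: 0.126
```

Request:
move_arm --pt "0.6 0.1 0 0 0 0 0" --pt "0.6 0.1 0 0 0 0 0" --pt "0.6 0.1 0 0 0 0 0"

```text
t: 25.55
ee_pos: [566.5, -76.6, 244.7]
tcp_rot: [[0.165, 0.986, 0.0], [0.986, -0.165, -0.001], [-0.001, 0.0, -1.0]]
force: [-3.1, -1.0, 7.1]
opening: 0.127
```

```bash
python3 - <<'E'
from h import *
o=status.get_obs();R=np.array(o['tcp_rot'])
p=capture('wrist'); save(p,'wrist23');t=capture('top');s=capture('scene')
go((566.6,-77.8,244.7),80.4);print(o['opening'],o['force'],R.T@o['force'])
e=np.array([.1668,.986]);print('travel',(np.array(o['ee_pos'])[:2]-[552.9,-160.7])@e)
a=cv2.resize(cv2.imread('pics/wrist23.png')[150:320,190:330],None,fx=3,fy=3,interpolation=cv2.INTER_CUBIC)
b=cv2.resize(cv2.cvtColor(s['color'],cv2.COLOR_RGB2BGR)[150:230,210:270],None,fx=5,fy=5,interpolation=cv2.INTER_CUBIC)
c=np.zeros((510,725,3),np.uint8);c[:,:420]=a;c[:400,425:]=b;cv2.imwrite('pics/w23z.png',c)
E
```

```text
shift [-0.12  0.03 -0.  ] rot [0.    0.001 0.001] pos [566.5 -76.6 244.7] yaw 80.48 t 25.7
0.1268973089048381 [-3.05782035 -1.01661078  7.07111238] [-1.51666473 -2.84591503 -7.06999921]
travel 85.18784793467732
```

View pics/w23z.png

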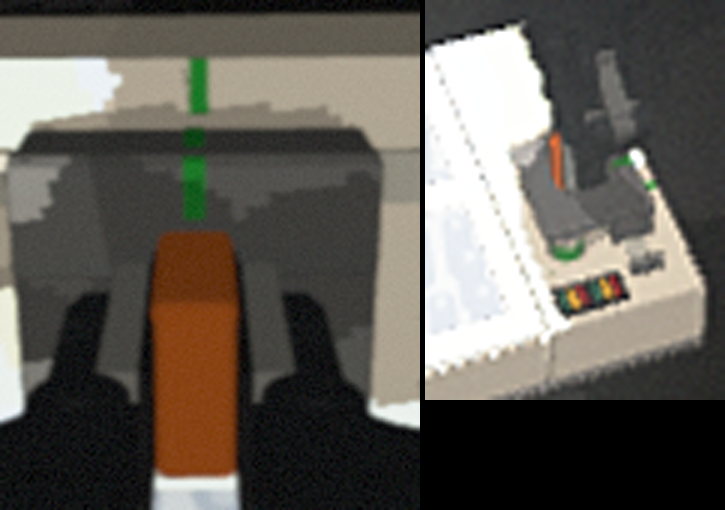

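The carriage line (zoom column 194) is nearly under the edge line (199), about 0.9 mm short. The push has dropped from about 3.3 N to 1 N, so the ball is entering the notch. Small steps from here.

Request:
move_arm --pt "0.6 0.05 0 0 0 0 0" --pt "0.6 0.05 0 0 0 0 0" --pt "0.6 0.05 0 0 0 0 0"

```text
t: 26.0
ee_pos: [566.5, -76.1, 244.7]
tcp_rot: [[0.165, 0.986, 0.0], [0.986, -0.165, -0.001], [-0.001, 0.0, -1.0]]
force: [-3.2, -1.7, 8.2]
opening: 0.133
```

Request:
move_arm --pt "0.6 0.05 0 0 0 0 0" --pt "0.6 0.05 0 0 0 0 0" --pt "0.6 0.05 0 0 0 0 0"

```text
t: 26.3
ee_pos: [566.6, -75.7, 244.7]
tcp_rot: [[0.165, 0.986, -0.0], [0.986, -0.165, -0.002], [-0.002, 0.0, -1.0]]
force: [-4.3, -2.5, 7.6]
opening: 0.128
```

```bash
python3 - <<'E'
from h import *
o=status.get_obs();R=np.array(o['tcp_rot'])
p=capture('wrist'); save(p,'wrist24')
print(R.T@o['force'],o['ee_pos'])
e=np.array([.1668,.986]);print('travel',(np.array(o['ee_pos'])[:2]-[552.9,-160.7])@e)
cv2.imwrite('pics/w24z.png',cv2.resize(cv2.imread('pics/wrist24.png')[150:250,210:310],None,fx=6,fy=6,interpolation=cv2.INTER_CUBIC))
E
```

```text
[-3.17068756 -3.79139128 -7.64275282] [566.59703651 -75.74294765 244.69498738]
travel 86.05231931090614
```

View pics/w24z.png

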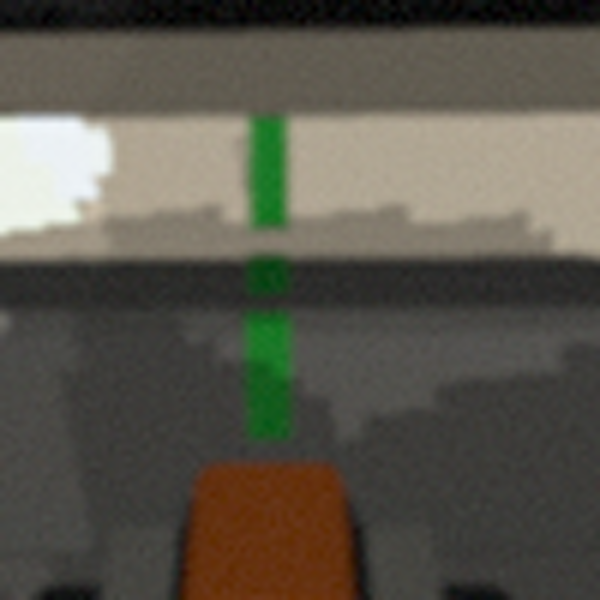

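The green lines now meet (zoom columns 269 and 268), and the push has passed its minimum and is rising again, so the ball is in the notch. I'll hold, check, and hand in.

Request:
move_arm --pt "0.6 0 0 0 0 0 0" --pt "0.6 0 0 0 0 0 0" --pt "0.6 0 0 0 0 0 0" --pt "0.6 0 0 0 0 0 0" --pt "0.6 0 0 0 0 0 0"

```text
t: 26.85
ee_pos: [566.6, -75.7, 244.7]
tcp_rot: [[0.165, 0.986, -0.0], [0.986, -0.165, -0.002], [-0.002, 0.0, -1.0]]
force: [-3.0, -1.5, 7.5]
opening: 0.131
```

```bash
python3 - <<'E'
from h import *
p=capture('wrist'); save(p,'wrist25');s=capture('scene');save(s,'sc25'); o=status.get_obs();R=np.array(o['tcp_rot']);print(o['ee_pos'],R.T@o['force'],o['opening'])
a=cv2.imread('pics/wrist25.png')[150:250,210:310].astype(int)
g=(a[:,:,1]>a[:,:,0]+25)&(a[:,:,1]>a[:,:,2]+25)
for r in ((20,37),(53,72)): print(np.nonzero(g[r[0]:r[1]])[1].mean())
E
```

```text
[566.56993433 -75.74679569 244.68516049] [-2.6927498  -1.78923155 -7.34274893] 0.13233089432335374
44.33644859813084
44.470588235294116
```

View pics/sc25.png

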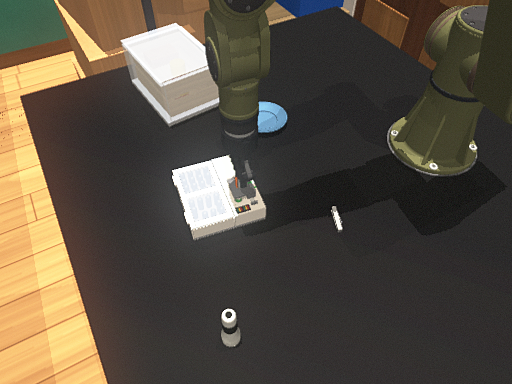

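The lines agree within 0.2 px, and the torch, saucer and peg haven't moved.

```bash
python3 -c "
from h import *
print(manip.job_done())"
```

```text
the job is handed in; nothing more can be done
None
```

I put both green cells into the tester pockets with the carriage parked, slid the carriage over them into the notch, and handed the job in still holding the grip. The clock stood at about 27 s of the 72 s allowed; no verdict was reported.

- **Cells:** the wrist pictures taken just after each release showed both cells seated, with their tops close to the height expected when fully down. Cell A rubbed lightly against the pocket wall on the way in (about 5 N sideways) and cell B went in freely. I could not look at the cells again at the end because the deck covers them.
- **Notch:** the push along the rail fell from about 3.3 N to 1 N, then rose again as the ball dropped in. The two green lines line up within 0.2 pixel.
- **Travel:** the measured travel came to about 86 mm instead of 85 mm, which is within the 3 mm allowed.
- **Hold:** the arm stood still for half a second before hand-in with the grip pinched and about 2.7 N along the rail at the wrist. I could not read the finger contact force directly.
- **Bystanders:** the torch, saucer and clothes peg look unmoved in the last scene picture.
- **Camera disagreement:** the wrist camera was off by 1–2 mm compared with the other views, and the networks' pocket points were off by a few pixels, so I worked from corrected positions.

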